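# Change over the sharpening bench: worn stones out, slurry jars turned

### The arm

A 6-joint arm with a two-finger parallel gripper is mounted at the origin on the work surface. World frame = base frame: x ahead of the robot, y to its left, z up, the work surface at z = 0. Lengths are in m, angles in rad, forces in N, time in s.
With the tool pointing down it reaches from about 0.275 to 0.725 m from the base axis. Payload 5.6 kg.
Tool frame: the origin (TCP) lies at the very end of the fingers, on their centre line; the grasp point (between the pads) lies 19 mm behind it (ctrl.grip_depth is the distance from the TCP to the grasp point, in m); z points along the fingers, y is the direction in which the jaws open and shut (so a half turn about z gives the same grasp; the last joint's range is limited). The gripper opens to 85 mm and grips with 20 to 120 N. Pads are 22 mm wide; open, the fingers measure 114 mm over their backs; the gripper's body (76 mm by 85 mm) begins 54 mm behind the grasp point. The pads swing forward as they close: fully open they stand 13 mm farther back than shut.
Start: joints at [-0.836, 0.255, 0.108, 0, -1.424, -0.285], TCP at [0.239, -0.495, 0.231] pointing down, gripper open.
Joint ranges: [-2.95, 2.95], [-1.21, 1.97], [-1.09, 1.5], [-2.87, 1.71], [-2.94, -0.07], [-3.05, 3.05]. Speed limits (rad/s): [2.57, 2.57, 3.14, 3.14, 3.14, 3.14].

### API

Orientations are given as a 3x3 rotation matrix whose columns are the frame's x, y, z axes.
In Python, from cell import telemetry, optics, ctrl gives the robot as it stands.
- The arm moves only by the tool play_rows, never from a script. Its argument "steps" is a list of rows, each an object of numbers: "x", "y", "z": the shift along the tool's x, y, z in units of 25 mm (1.0 is 25 mm); "ax", "ay", "az": the turn, a rotation vector about the tool's x, y, z in units of 5 degrees (1.0 is 5 degrees). In form: [{"x": .., "y": .., "z": .., "ax": .., "ay": .., "az": ..}, ...]. A call has 1 to 10 rows; each row is the pose to reach, as a shift and turn from the pose commanded when the call began, along the tool's axes at that moment; what a row does not reach only later rows make up. A row lasts 1/12 s, in which the tool goes at most 41.7 mm and 7.16 degrees, less where a joint would pass 70% of its speed; a pose out of reach is approached as far as the arm can. A call with a gripper value outside its range is refused whole. "jaw" is the finger opening in mm, from 0 to 85.4, set as the call begins (left out, the last holds). The fingers move at their own pace and stop on an object; "grip_force" is the grip in N (left out, the last holds). Time passes only in rows, so rows that repeat a pose let the fingers close. It gives the time, the measured TCP pose, the force and the opening at its end, in the units of the state.
- telemetry.get_obs(): the state, without advancing time (a new reading comes with each control period).
- optics.snapshot(name): name is "scene" or "top" or "wrist"; returns (picture, depth): 480x640x3 uint8, red, green, blue; 480x640 float32, m along the optical axis (not along the pixel's ray), 0 where there is no reading.
- optics.calibration(name): a dict with "K" (3x3 intrinsics, pixels), "extrinsics" (4x4, takes a point from world to camera coordinates); the wrist camera has in their place "T_tool_cam" (4x4, takes a point from camera to tool coordinates, whose origin is the TCP and whose axes are the flange's). Camera axes: x right, y up, looking along -z (the intrinsics and any distortion apply to the point x, -y, -z); pixel columns grow to the right and rows downward; lengths in m; the calibration is good to about 2 mm. A picture is of the moment at which its call begins: read the wrist's pose just before it. calibration takes no time and is no camera call.
- ctrl.sign_off(): hands the job in, once; it reports no verdict.
The state is a dict: "time": time; "joint_positions": joint angles; "joint_vel": joint speeds; "tau": joint torques, N m; "tool_pos": TCP position; "ee_rot": TCP orientation; "wrist_force": force on the tool from outside, world axes, zero at the start; "torque": the same for the moment, N m; "finger_gap": opening from 0.0 (shut) to 1.0 (fully open).
Only numpy, scipy, OpenCV 4.12 (cv2) and the standard library are available. Lean on these libraries where they do the work, as an engineer would, in place of code of your own. Each camera call takes 0.05 s, during which the arm holds its last target.

### The job

The worn whetstones are due for flattening. First draw the red-knobbed hold-down pin out of the stone bed and hang it upright in the blue side notch, and lift every worn stone out of its pocket and lay it flat, right way up, in the green tray. Then freshen the closed slurry jars one at a time, coarse to fine (red lid, then yellow, then blue, whichever of them are there): turn the jar upside down, keep it lid-down for two seconds, and stand it back upright on the black mat; leave the cleaver, the tin and the oil bottle where they are.

Things in the scene. Friction and masses are not known exactly. Their poses are not given: they have to be found in the camera images.
- bed: Fixed aluminium stone bed, 262 (y) x 70 mm (x); origin: its middle at bench height, z up. Two open pockets 104 (y) x 38 mm, centres at y = +69 and -69 mm, floors 8 mm and rims 20 mm above the bench. Between them a dark bored boss 34 x 34 mm, top at 40 mm. A blue notch block, x = -100 to -35 mm, 50 mm wide in y, top at 40 mm, stands in front of the boss.
- bore (a point): Mouth of the 13 mm bore in the boss, on its top face, 40 mm above the bench; axes as the bed.
- notch (a point): Parking point in the blue side notch, level with its top, 40 mm above the bench; axes as the bed. A slot 14 mm wide (y), cut down to the bench, running along x from its closed end 16 mm on the +x side of this point to its open end 26 mm on the -x side. The pin hangs in it by its flange; lower it in from above or slide it in from the open end.
- pin: Loose steel pin, 74 mm tall, 90 g: shank 10 mm across and 32 mm long, flange 52 mm across (32 to 38 mm above the tip), red knob 20 mm across (38 to 74 mm above the tip). Origin at the shank's tip, z up along the pin. Starts in the bore, its flange resting on the boss and overlapping the ends of the stones, which cannot be lifted until it is out.
- stone_a: Worn whetstone, brown-grey, 34 (x) x 100 (y) x 30 mm (z), 220 g. Origin: centre of its underside. Starts in one pocket, standing 18 mm proud of the rim. May be absent.
- stone_b: Worn whetstone, blue-grey, same size as stone_a. Starts in the other pocket. May be absent.
- tray: Fixed green tray, 130 (x) x 150 (y) mm outside, walls 5 mm thick and 12 mm high. Origin: centre of its underside; z up.
- tray_in (a point): Centre of the tray's inner floor, 5 mm above the bench; axes as the tray.
- mat: Fixed black rubber mat, 120 (x) x 350 (y) mm, 4 mm thick. Origin: centre of its underside; z up.
- jar_red: Closed slurry jar with red lid: squat white body 52 mm across and 48 mm tall, lid 44 mm across from 48 to 68 mm, 160 g. Origin: centre of its underside, z up through the lid. Starts upright on the mat. May be absent.
- jar_yellow: The same jar with a yellow lid. May be absent.
- jar_blue: The same jar with a blue lid. May be absent.
- cleaver: Loose cleaver lying flat on a wooden strip beyond the tray, blade 180 x 85 mm, about 24 mm high. Leave it alone.
- tin: Open brush tin with a white band, 100 mm across, 105 mm tall, standing at the right beyond the bed. Leave it alone.
- oil: Amber oil bottle, 60 mm across, 170 mm tall, standing at the far side. Leave it alone.
Not all that is in view belongs to the job. What is shaped like the jar_red but purple is not meant.

How it is judged:
On the way, in this order (a step that is already met when the one before it is completed fails the run):
1. the pin hangs upright in the side notch (x of pin in the frame of notch between -0.017 and 0.017 m and y of pin in the frame of notch between -0.006 and 0.006 m and z of pin in the frame of notch between -0.037 and -0.026 m and angle between pin's own z axis and vertical below 0.15 rad and contact force between the fingers and pin below 0.2 N), for 0.2 s.
2. every worn stone lies in the tray (x of stone_a in the frame of tray_in between -0.058 and 0.058 m and y of stone_a in the frame of tray_in between -0.068 and 0.068 m and z of each of stone_a, stone_b in the frame of tray_in below 0.008 m and angle between each of stone_a, stone_b's own z axis and vertical below 0.15 rad and linear speed of each of stone_a, stone_b below 0.02 m/s and x of stone_b in the frame of tray_in between -0.058 and 0.058 m and y of stone_b in the frame of tray_in between -0.068 and 0.068 m), for 0.2 s.
3. the red-lidded jar is held upside down (tilted more than 140 degrees) for 1 s (angle between jar_red's own z axis and vertical above 2.44 rad), for 1 s.
4. the yellow-lidded jar is held upside down (tilted more than 140 degrees) for 1 s (angle between jar_yellow's own z axis and vertical above 2.44 rad), for 1 s.
5. the blue-lidded jar is held upside down (tilted more than 140 degrees) for 1 s (angle between jar_blue's own z axis and vertical above 2.44 rad), for 1 s.
At the end, for the whole second after the job is handed in: The pin hangs upright by its flange in the side notch (within 17 mm along, 6 mm across, 0.15 rad); every stone lies flat, right way up, centre inside the tray; every jar stands upright (under 0.12 rad), its centre on the mat; all at rest and released (all of step 2 and x of pin in the frame of notch between -0.017 and 0.017 m and y of pin in the frame of notch between -0.006 and 0.006 m and z of pin in the frame of notch between -0.037 and -0.026 m and angle between pin's own z axis and vertical below 0.15 rad and linear speed of each of pin, jar_red, jar_yellow, jar_blue below 0.02 m/s and x of jar_red in the frame of mat between -0.06 and 0.06 m and y of jar_red in the frame of mat between -0.175 and 0.175 m and z of each of jar_red, jar_yellow, jar_blue in the frame of mat below 0.01 m and angle between each of jar_red, jar_yellow, jar_blue's own z axis and vertical below 0.12 rad and x of jar_yellow in the frame of mat between -0.06 and 0.06 m and y of jar_yellow in the frame of mat between -0.175 and 0.175 m and x of jar_blue in the frame of mat between -0.06 and 0.06 m and y of jar_blue in the frame of mat between -0.175 and 0.175 m); the robot touches nothing.
It fails at once if the cleaver is knocked more than 40 mm (distance of cleaver from where it was at the start of the episode above 0.04 m).
It fails at once if the brush tin is knocked more than 40 mm (distance of tin from where it was at the start of the episode above 0.04 m).
It fails at once if the oil bottle is knocked more than 40 mm (distance of oil from where it was at the start of the episode above 0.04 m).
Of jar_red, jar_yellow, jar_blue only 2 to 3 are there at a start; the rules pass over those that are not, and their reading is None.
Of stone_a, stone_b only 1 to 2 are there at a start; the rules pass over those that are not, and their reading is None.
At some moment in a run one of jar_red, jar_yellow, jar_blue may be knocked a few centimetres aside while the robot is not near it.
It also fails if it takes over 210 s, if anything falls off the work surface, if the arm or the gripper's body presses on something with over 40 N, if the wrist force passes 120 N, or if a joint passes its speed limit or range.

## Working session

There is one attempt and no reset: what is moved stays moved. The work goes in short steps, Python scripts to look and compute and a tool call to move; the robot and the scene stay as the last step left them, time stands still between calls to the robot, and variables do not carry over. Pictures are saved under pics/ and viewed, and the job is handed in when it is done.

Besides the shell and the picture viewer there is one more tool, called after "Call:" as name(argument=value, ...), one argument or row to a line, values as JSON. play_rows: Moves the arm, as the interface text tells. Its arguments: {"type":"object","properties":{"steps":{"type":"array","items":{"type":"object","properties":{"x":{"type":"number"},"y":{"type":"number"},"z":{"type":"number"},"ax":{"type":"number"},"ay":{"type":"number"},"az":{"type":"number"}}}},"jaw":{"type":"number"},"grip_force":{"type":"number"}},"required":["steps"]}

```bash
ls; mkdir -p pics; python3 - <<'E'
from cell import telemetry, optics, ctrl
import cv2, numpy as np
o=telemetry.get_obs(); print(o)
for n in ["scene","top","wrist"]:
    p,d=optics.snapshot(n); cv2.imwrite(f"pics/{n}0.png",p[:,:,::-1]); np.save(f"pics/{n}0.npy",d)
    print(n,optics.calibration(n))
print(ctrl.grip_depth)
E
```

```text
pics
{'time': 0.0, 'joint_positions': array([-8.36419702e-01,  2.55747580e-01,  1.07005988e-01, -4.78827521e-04,
       -1.42389815e+00, -2.84630506e-01]), 'joint_vel': array([ 3.40966446e-04,  4.60229368e-05,  8.96051071e-04,  5.35992957e-04,
       -1.63287580e-03, -1.21318790e-03]), 'tau': array([ 1.26701711e-03, -3.86630738e+01,  2.37946630e+01,  5.36533311e+00,
       -6.08909904e-03, -3.62241053e-05]), 'tool_pos': array([ 0.23895915, -0.49482675,  0.23039544]), 'ee_rot': array([[-9.00588132e-01, -4.34672562e-01, -8.83723552e-04],
       [-4.34673456e-01,  9.00586556e-01,  1.68567619e-03],
       [ 6.31523614e-05,  1.90223114e-03, -9.99998189e-01]]), 'wrist_force': array([0.43278868, 0.86085681, 0.03294664]), 'torque': array([ 0.02690772, -0.0165823 ,  0.01593486]), 'finger_gap': 1.003541172564596}
scene {'K': array([[548.91745739,   0.        , 320.04622429],
       [  0.        , 548.91745739, 235.95096168],
       [  0.        ,   0.        ,   1.        ]]), 'extrinsics': array([[ 0.12311381,  0.99230183, -0.013419  , -0.09378663],
       [-0.85612997,  0.11303809,  0.504245
[... 396 characters left out ...]
04129,  0.01876937,  0.18242133, -0.52519066],
       [-0.18281878,  0.02223762,  0.9828951 , -1.05579383],
       [ 0.        ,  0.        ,  0.        ,  1.        ]])}
wrist {'K': array([[349.143344  ,   0.        , 320.49992403],
       [  0.        , 349.143344  , 233.84363818],
       [  0.        ,   0.        ,   1.        ]]), 'T_tool_cam': array([[ 1.16526005e-04,  9.63619079e-01,  2.67279360e-01,
         6.80070594e-02],
       [ 9.99999631e-01, -3.39734710e-04,  7.88870813e-04,
         4.41500492e-05],
       [ 8.50975042e-04,  2.67279169e-01, -9.63618764e-01,
        -1.42690867e-01],
       [ 0.00000000e+00,  0.00000000e+00,  0.00000000e+00,
         1.00000000e+00]])}
0.0187
```

View pics/scene0.png

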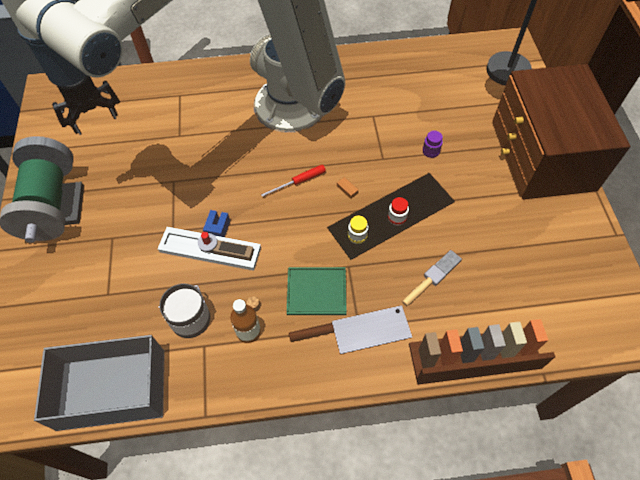

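View pics/top0.png

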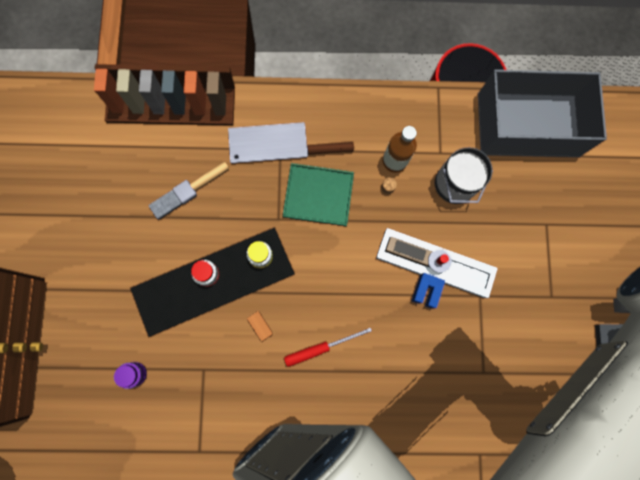

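View pics/wrist0.png

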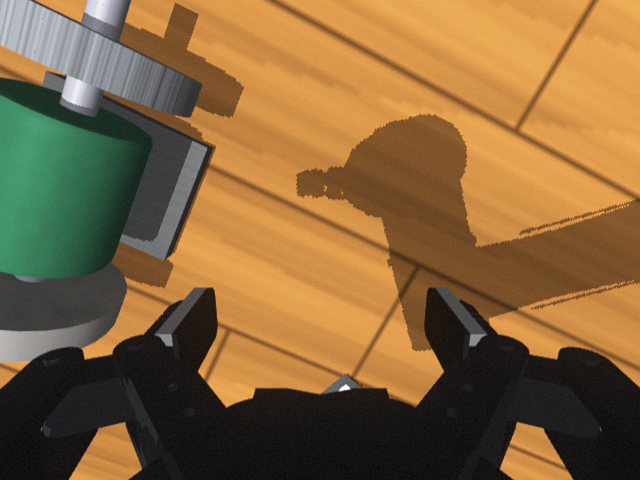

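The top view shows the pin knob at (442,259), and a red screwdriver handle at (305,354) that could be mistaken for it. The notch block is at (430,292). There is one stone, brown-grey, at (408,250); the orange rub brick at (260,326) and the rack of stones are not it. The red jar is at (203,271) and the yellow at (259,253). The purple lookalike is at (129,376) and there is no blue jar. Next I'll take an enlarged crop and measure.

```bash
cat > h.py <<'E'
from cell import telemetry, optics, ctrl
import cv2, numpy as np
def cam2world(n,o=None):
    c=optics.calibration(n)
    if n=="wrist":
        T=np.eye(4);T[:3,:3]=o["ee_rot"];T[:3,3]=o["tool_pos"]
        return c["K"],T@c["T_tool_cam"]
    return c["K"],np.linalg.inv(c["extrinsics"])
def snap(n,tag=None):
    o=telemetry.get_obs(); p,d=optics.snapshot(n)
    if tag: cv2.imwrite(f"pics/{tag}.png",p[:,:,::-1])
    K,T=cam2world(n,o)
    v,u=np.mgrid[0:480,0:640]
    P=np.stack([(u-K[0,2])/K[0,0]*d,-(v-K[1,2])/K[1,1]*d,-d],-1)
    W=P@T[:3,:3].T+T[:3,3]; W[d==0]=np.nan
    return p,d,W
def ray(n,u,v,z,o=None):
    K,T=cam2world(n,o)
    r=T[:3,:3]@np.array([(u-K[0,2])/K[0,0],-(v-K[1,2])/K[1,1],-1]); c=T[:3,3]
    return c+r*(z-c[2])/r[2]
def proj(n,X,o=None):
    K,T=cam2world(n,o); c=np.linalg.inv(T)@np.append(X,1)
    return K[0,0]*c[0]/-c[2]+K[0,2], K[1,1]*-c[1]/-c[2]+K[1,2]
def crop(p,u0,v0,u1,v1,s,tag):
    cv2.imwrite(f"pics/{tag}.png",cv2.resize(p[v0:v1,u0:u1,::-1],None,fx=s,fy=s,interpolation=cv2.INTER_CUBIC))
E
python3 - <<'E'
from h import *
p,d,W=snap("top")
crop(p,360,215,510,325,5,"bed1"); crop(p,120,220,300,340,4,"mat1")
np.save("W.npy",W)
for u,v in [(442,259),(408,250),(465,275),(320,195),(203,271),(259,253),(400,150),(409,132),(465,172),(270,142)]:
    print(u,v,W[v,u].round(4))
E
```

```text
442 259 [ 0.4938 -0.2575  0.0795]
408 250 [ 0.5188 -0.1933  0.0407]
465 275 [ 0.4693 -0.3278  0.0105]
320 195 [0.651  0.0017 0.0043]
203 271 [0.4601 0.2484 0.0718]
259 253 [0.5004 0.1318 0.0736]
400 150 [ 0.7219 -0.1645  0.1159]
409 132 [ 0.7382 -0.1721  0.1737]
465 172 [ 0.6885 -0.3146  0.0796]
270 142 [0.7735 0.1206 0.0156]
```

```bash
sleep 1; ls pics
```

```text
bed1.png
mat1.png
scene0.npy
scene0.png
top0.npy
top0.png
wrist0.npy
wrist0.png
```

View pics/bed1.png

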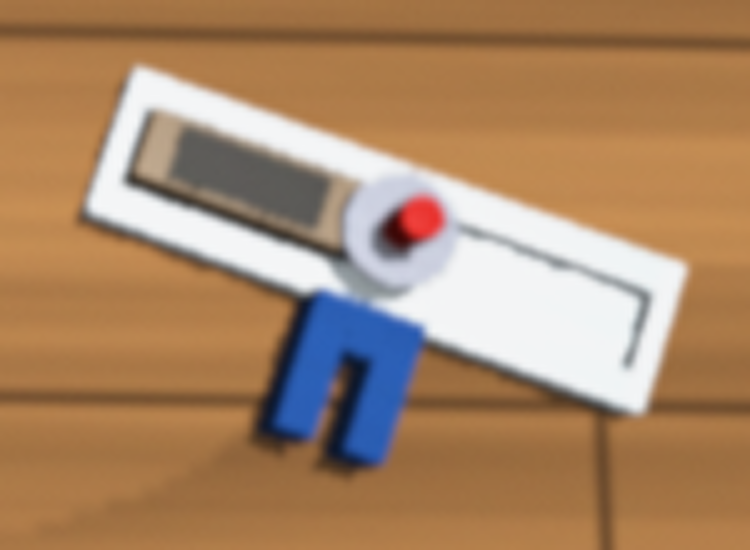

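View pics/mat1.png

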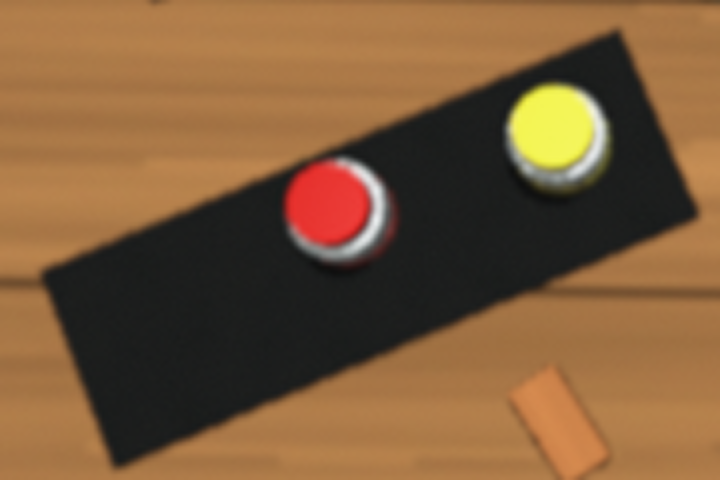

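Close crop: red knob at crop (420,218) on the flange, slot mouth toward the robot, and one stone in the left pocket. I'll solve the poses from the corners.

```bash
python3 - <<'E'
from h import *
c=[(135,68),(85,215),(645,413),(688,265)]
P=np.array([ray("top",360+u/5,215+v/5,.02) for u,v in c])
print(P.round(4)); b=P.mean(0); 
ydir=(P[0]+P[1]-P[2]-P[3])[:2]; ydir/=np.linalg.norm(ydir); xdir=np.array([ydir[1],-ydir[0]])
print("bed",b,"yaw",np.degrees(np.arctan2(xdir[1],xdir[0])), "len",np.linalg.norm(P[0]-P[3]),np.linalg.norm(P[0]-P[1]))
print("knob",ray("top",360+420/5,215+218/5,.082),"flange",ray("top",360+400/5,215+232/5,.046))
# notch block: corners at z=.04
q=[(318,290),(425,327),(385,463),(268,432)]
Q=np.array([ray("top",360+u/5,215+v/5,.04) for u,v in q]);print(Q.round(4),"blk in bed",[(np.r_[(x[:2]-b[:2])@xdir,(x[:2]-b[:2])@ydir]).round(4) for x in Q])
# slot closed end
s=ray("top",360+358/5,215+355/5,.04);print("slot end bed",(s[:2]-b[:2])@xdir,(s[:2]-b[:2])@ydir)
# stone
q=[(150,110),(360,185)]
# depth-based stone top
W=np.load("W.npy")
z=W[...,2]
m=np.zeros(z.shape,bool);m[230:275,380:440]=1
m&=(z>.033)&(z<.044); pts=W[m][:,:2].astype(np.float32); print("stone",cv2.minAreaRect(pts),len(pts))
# tray
q=[ (289,165),(354,171),(347,226),(283,217)]
Q=np.array([ray("top",u,v,.012) for u,v in q]);print("tray",Q.mean(0),Q.round(4))
q=[(43,272),(618,32),(697,213),(117,466)]
Q=np.array([ray("top",120+u/4,220+v/4,.004) for u,v in q]);print("mat",Q.mean(0),Q.round(4)); e=Q[1]-Q[0];print(np.degrees(np.arctan2(e[1],e[0])))
for n,u,v in[("red",327,204),("yel",551,126)]: print(n,ray("top",120+u/4,220+v/4,.072))
E
```

```text
[[ 0.5709 -0.1507  0.02  ]
 [ 0.503  -0.1275  0.02  ]
 [ 0.4185 -0.3764  0.02  ]
 [ 0.4852 -0.3991  0.02  ]]
bed [ 0.49436986 -0.26344074  0.02      ] yaw -18.883605719750513 len 0.26275698314955326 0.07177780967952227
knob [ 0.49428211 -0.26109454  0.082     ] flange [ 0.49375683 -0.26222495  0.046     ]
[[ 0.4683 -0.2269  0.04  ]
 [ 0.4528 -0.2736  0.04  ]
 [ 0.3932 -0.2542  0.04  ]
 [ 0.4058 -0.2035  0.04  ]] blk in bed [array([-0.0365,  0.0262]), array([-0.0361, -0.0231]), array([-0.0987, -0.024 ]), array([-0.1032,  0.0281])]
slot end bed -0.057833680521101855 0.0010594314969401136
stone ((0.5050998330116272, -0.20307427644729614), (0.12170980125665665, 0.06376112252473831), 74.32845306396484) 725
tray [0.6499433  0.00591982 0.012     ] [[ 0.7195  0.075   0.012 ]
 [ 0.7084 -0.0765  0.012 ]
 [ 0.5769 -0.0606  0.012 ]
 [ 0.595   0.0857  0.012 ]]
mat [0.44715276 0.23813866 0.004     ] [[0.428  0.4195 0.004 ]
 [0.5707 0.1048 0.004 ]
 [0.4673 0.0574 0.004 ]
 [0.3227 0.3709 0.004 ]]
-65.60655790370757
red [0.4599905  0.25097898 0.072     ]
yel [0.50387814 0.1347419  0.072     ]
```

```bash
cat >> h.py <<'E'
from scipy.spatial.transform import Rotation as Rot
import json
def down(phi):
    a=np.radians(phi); y=np.array([np.cos(a),np.sin(a),0]); z=np.array([0,0,-1.]); return np.stack([np.cross(y,z),y,z],1)
def plan(pos,R,o=None):
    o=o or telemetry.get_obs()
    R0=o["ee_rot"]; s=R0.T@(np.array(pos)-o["tool_pos"]); rv=Rot.from_matrix(R0.T@R).as_rotvec(degrees=True)
    print("shift",(s/.025).round(2),"turn",(rv/5).round(2),"rows>=",max(np.linalg.norm(s)/.0417,np.linalg.norm(rv)/7.16).round(1))
def log():
    o=telemetry.get_obs()
    with open("log.jsonl","a") as f: f.write(json.dumps({"q":list(map(float,o["joint_positions"])),"p":list(map(float,o["tool_pos"])),"R":np.array(o["ee_rot"]).tolist()})+"\n")
    print("t",round(o["time"],2),"p",o["tool_pos"].round(4),"F",o["wrist_force"].round(1),"gap",round(o["finger_gap"]*85.4,1),"q",o["joint_positions"].round(2))
    return o
E
python3 -c "
from h import *
log(); plan([.494,-.2625,.15],down(71.1))"
```

```text
t 0.2 p [ 0.239  -0.495   0.2308] F [ 0.6  0.2 -0.1] gap 85.5 q [-0.84  0.26  0.11 -0.   -1.42 -0.28]
shift [-13.23   3.94   3.23] turn [ 0.01 -0.01  8.93] rows>= 8.5
```

Call:
play_rows(
  steps=[
    {"x": -13.2, "y": 3.9, "z": 3.2, "az": 8.9},
    {"x": -13.2, "y": 3.9, "z": 3.2, "az": 8.9},
    {"x": -13.2, "y": 3.9, "z": 3.2, "az": 8.9},
    {"x": -13.2, "y": 3.9, "z": 3.2, "az": 8.9},
    {"x": -13.2, "y": 3.9, "z": 3.2, "az": 8.9},
    {"x": -13.2, "y": 3.9, "z": 3.2, "az": 8.9},
    {"x": -13.2, "y": 3.9, "z": 3.2, "az": 8.9},
    {"x": -13.2, "y": 3.9, "z": 3.2, "az": 8.9},
    {"x": -13.2, "y": 3.9, "z": 3.2, "az": 8.9},
    {"x": -13.2, "y": 3.9, "z": 3.2, "az": 8.9},
  ],
  jaw=60,
)

```text
$.steps[0]: bad value
```

```bash
python3 -c "
from h import *
o=log(); p,d,W=snap('wrist','w1')
for X in [(.494,-.2625,.082),(.494,-.2625,.046)]: print(proj('wrist',X,o))
plan([.494,-.2625,.051],down(71.1))"
```

```text
t 0.2 p [ 0.239  -0.495   0.2308] F [ 0.6  0.2 -0.1] gap 85.5 q [-0.84  0.26  0.11 -0.   -1.42 -0.28]
(np.float64(409.3238044885808), np.float64(509.9054308360876))
(np.float64(402.0171161574518), np.float64(479.26154732235716))
shift [-13.23   3.94   7.2 ] turn [ 0.01 -0.    8.93] rows>= 9.3
```

View pics/w1.png

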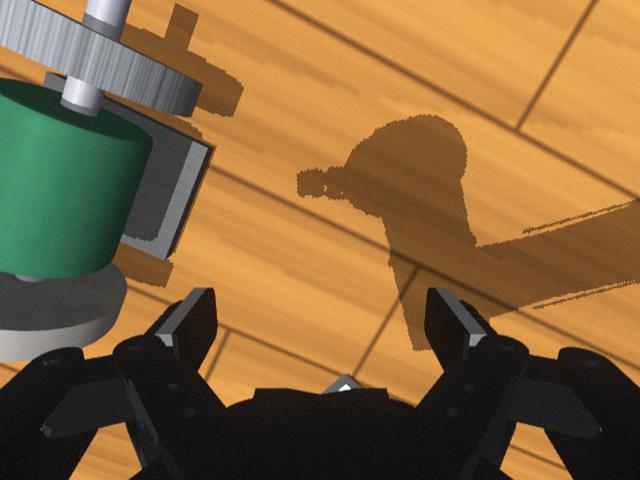

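The call was refused. I'll give all six keys in each row.

Call:
play_rows(
  steps=[
    {"x": -3, "y": 0.9, "z": 0.7, "ax": 0, "ay": 0, "az": 2},
    {"x": -6, "y": 1.8, "z": 1.4, "ax": 0, "ay": 0, "az": 4},
  ],
  jaw=60,
)

```text
time: 0.42
tool_pos: [0.2932, -0.4462, 0.2147]
ee_rot: [[-0.977, -0.214, 0.0], [-0.214, 0.977, -0.0], [-0.0, -0.001, -1.0]]
wrist_force: [0.7, 0.0, -0.7]
finger_gap: 0.746
```

```bash
python3 -c "
from h import *
o=log(); plan([.494,-.2625,.15],down(71.1))"
```

```text
t 0.42 p [ 0.2932 -0.4462  0.2147] F [ 0.7  0.  -0.7] gap 63.7 q [-0.7   0.23  0.03  0.   -1.37 -0.66]
shift [-9.42  5.46  2.59] turn [-0.01  0.01  6.25] rows>= 6.7
```

Call:
play_rows(
  steps=[
    {"x": -9.4, "y": 5.4, "z": 2.6, "ax": 0, "ay": 0, "az": 6.2},
    {"x": -9.4, "y": 5.4, "z": 2.6, "ax": 0, "ay": 0, "az": 6.2},
    {"x": -9.4, "y": 5.4, "z": 2.6, "ax": 0, "ay": 0, "az": 6.2},
    {"x": -9.4, "y": 5.4, "z": 2.6, "ax": 0, "ay": 0, "az": 6.2},
    {"x": -9.4, "y": 5.4, "z": 2.6, "ax": 0, "ay": 0, "az": 6.2},
    {"x": -9.4, "y": 5.4, "z": 2.6, "ax": 0, "ay": 0, "az": 6.2},
    {"x": -9.4, "y": 5.4, "z": 2.6, "ax": 0, "ay": 0, "az": 6.2},
    {"x": -9.4, "y": 5.4, "z": 2.6, "ax": 0, "ay": 0, "az": 6.2},
    {"x": -9.4, "y": 5.4, "z": 2.6, "ax": 0, "ay": 0, "az": 6.2},
    {"x": -9.4, "y": 5.4, "z": 2.6, "ax": 0, "ay": 0, "az": 6.2},
  ],
)

```text
time: 1.25
tool_pos: [0.4925, -0.2619, 0.1498]
ee_rot: [[-0.951, 0.311, -0.001], [0.311, 0.951, -0.0], [0.001, -0.0, -1.0]]
wrist_force: [-0.5, -0.4, -0.6]
finger_gap: 0.702
```

```bash
python3 -c "
from h import *
o=log(); p,d,W=snap('wrist','w1')
for X in [(.494,-.2625,.082),(.494,-.2625,.046)]: print(proj('wrist',X,o))
plan([.494,-.2625,.051],down(71.1))"
```

```text
t 1.25 p [ 0.4925 -0.2619  0.1498] F [-0.5 -0.4 -0.6] gap 59.9 q [-0.21  0.31 -0.03  0.   -1.23 -1.68]
(np.float64(321.13546724533717), np.float64(250.68730991334505))
(np.float64(320.99875713214226), np.float64(235.322128196343))
shift [-0.07  0.02  3.97] turn [-0.    0.    0.15] rows>= 2.4
```

View pics/w1.png

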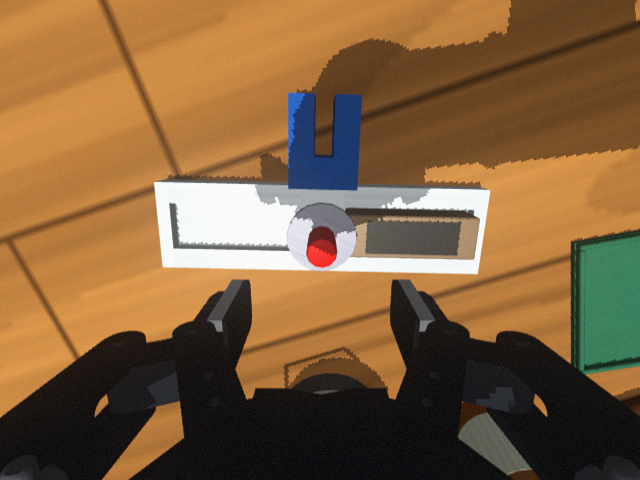

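```bash
python3 - <<'E'
from h import *
o=log()
p=cv2.imread("pics/w1.png")[:,:,::-1]
crop(p,140,80,500,290,2.2,"w1c")
def fit(c,s=None):
    P=np.array([ray("wrist",u,v,.02,o) for u,v in c]);b=P.mean(0)
    yd=(P[1]+P[2]-P[0]-P[3])[:2];yd/=np.linalg.norm(yd);xd=np.array([yd[1],-yd[0]])
    print(b.round(4),"yaw",np.degrees(np.arctan2(xd[1],xd[0])).round(2),np.linalg.norm(P[0]-P[1]).round(4),np.linalg.norm(P[0]-P[3]).round(4));return b,xd,yd
fit([(156,182),(490,188),(479,273),(163,267)])
E
```

```text
t 1.3 p [ 0.4922 -0.2625  0.1502] F [-0.2  0.3  0.7] gap 60.0 q [-0.21  0.31 -0.03  0.   -1.23 -1.68]
[ 0.4961 -0.2626  0.02  ] yaw -19.27 0.2608 0.0706
```

View pics/w1c.png

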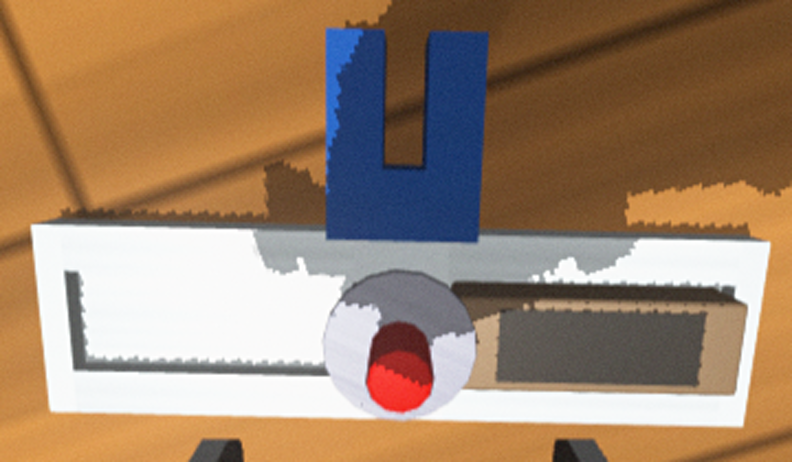

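Call:
play_rows(
  steps=[
    {"x": -0.1, "y": 0, "z": 1.2, "ax": 0, "ay": 0, "az": 0.2},
    {"x": -0.1, "y": 0, "z": 2.4, "ax": 0, "ay": 0, "az": 0.2},
    {"x": -0.1, "y": 0, "z": 3.4, "ax": 0, "ay": 0, "az": 0.2},
    {"x": -0.1, "y": 0, "z": 3.95, "ax": 0, "ay": 0, "az": 0.2},
    {"x": -0.1, "y": 0, "z": 3.95, "ax": 0, "ay": 0, "az": 0.2},
    {"x": -0.1, "y": 0, "z": 3.95, "ax": 0, "ay": 0, "az": 0.2},
  ],
)

```text
time: 1.8
tool_pos: [0.4942, -0.2639, 0.0515]
ee_rot: [[-0.944, 0.329, -0.001], [0.329, 0.944, -0.0], [0.0, -0.001, -1.0]]
wrist_force: [-0.7, -0.2, 1.1]
finger_gap: 0.701
```

Call:
play_rows(
  steps=[
    {"x": 0, "y": 0, "z": 0, "ax": 0, "ay": 0, "az": 0},
    {"x": 0, "y": 0, "z": 0, "ax": 0, "ay": 0, "az": 0},
    {"x": 0, "y": 0, "z": 0, "ax": 0, "ay": 0, "az": 0},
    {"x": 0, "y": 0, "z": 0, "ax": 0, "ay": 0, "az": 0},
    {"x": 0, "y": 0, "z": 0, "ax": 0, "ay": 0, "az": 0},
    {"x": 0, "y": 0, "z": 0, "ax": 0, "ay": 0, "az": 0},
    {"x": 0, "y": 0, "z": 0, "ax": 0, "ay": 0, "az": 0},
    {"x": 0, "y": 0, "z": 0, "ax": 0, "ay": 0, "az": 0},
  ],
  jaw=0,
  grip_force=40,
)

```text
time: 2.47
tool_pos: [0.4957, -0.2632, 0.0526]
ee_rot: [[-0.945, 0.327, 0.002], [0.327, 0.945, -0.001], [-0.002, -0.0, -1.0]]
wrist_force: [-1.8, 0.7, 6.1]
finger_gap: 0.222
```

```bash
python3 -c "
from h import *
o=log(); snap('wrist','w2'); plan([.495,-.2625,.094],down(70.9))"
```

```text
t 2.47 p [ 0.4957 -0.2632  0.0526] F [-1.8  0.7  6.1] gap 19.0 q [-0.21  0.39 -0.17  0.   -1.   -1.7 ]
shift [ 0.03  0.02 -1.66] turn [-0.01  0.03 -0.  ] rows>= 1.0
```

View pics/w2.png

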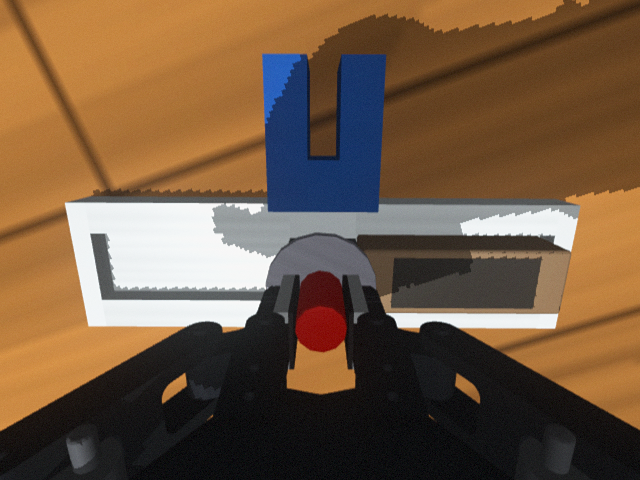

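Call:
play_rows(
  steps=[
    {"x": 0, "y": 0, "z": -0.6, "ax": 0, "ay": 0, "az": 0},
    {"x": 0, "y": 0, "z": -1.2, "ax": 0, "ay": 0, "az": 0},
    {"x": 0, "y": 0, "z": -1.8, "ax": 0, "ay": 0, "az": 0},
    {"x": 0, "y": 0, "z": -1.8, "ax": 0, "ay": 0, "az": 0},
    {"x": 0, "y": 0, "z": -1.8, "ax": 0, "ay": 0, "az": 0},
  ],
)

```text
time: 2.93
tool_pos: [0.4953, -0.2627, 0.0965]
ee_rot: [[-0.945, 0.328, 0.002], [0.328, 0.945, 0.0], [-0.001, 0.001, -1.0]]
wrist_force: [0.1, -0.2, -1.5]
finger_gap: 0.216
```

```bash
python3 -c "
from h import *
o=log(); snap('wrist','w3');snap('scene','s3')
b=np.array([.495,-.2625]);a=np.radians(-19.1);n=b-.074*np.array([np.cos(a),np.sin(a)]);print(n)
plan([*n,o['tool_pos'][2]],down(70.9))"
```

```text
t 2.93 p [ 0.4953 -0.2627  0.0965] F [ 0.1 -0.2 -1.5] gap 18.5 q [-0.21  0.35 -0.11 -0.   -1.11 -1.7 ]
[ 0.42507378 -0.23828588]
shift [ 2.93  0.   -0.05] turn [ 0.   -0.02 -0.01] rows>= 1.8
```

View pics/w3.png

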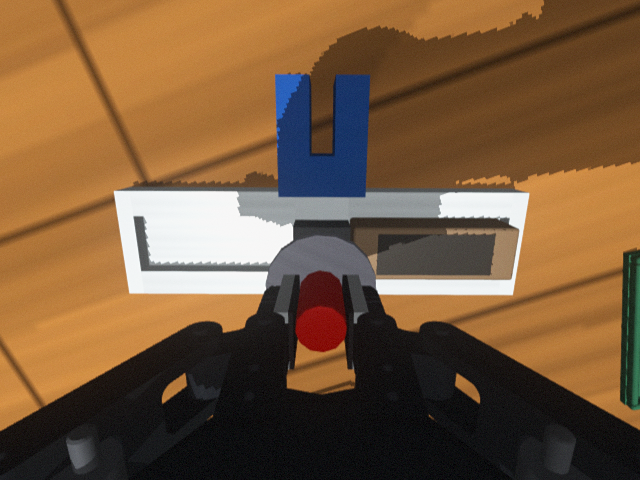

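The pin is clear of the bore and the slot (col 322) is in line with the tool. Moving 74 mm along it.

Call:
play_rows(
  steps=[
    {"x": 1.2, "y": 0, "z": 0, "ax": 0, "ay": 0, "az": 0},
    {"x": 2.4, "y": 0, "z": 0, "ax": 0, "ay": 0, "az": 0},
    {"x": 2.96, "y": 0, "z": 0, "ax": 0, "ay": 0, "az": 0},
    {"x": 2.96, "y": 0, "z": 0, "ax": 0, "ay": 0, "az": 0},
    {"x": 2.96, "y": 0, "z": 0, "ax": 0, "ay": 0, "az": 0},
  ],
)

```text
time: 3.45
tool_pos: [0.4242, -0.2383, 0.0956]
ee_rot: [[-0.945, 0.328, -0.001], [0.328, 0.945, 0.0], [0.001, -0.0, -1.0]]
wrist_force: [0.3, 0.4, -0.9]
finger_gap: 0.218
```

Call:
play_rows(
  steps=[
    {"x": 0, "y": 0, "z": 0.3, "ax": 0, "ay": 0, "az": 0},
    {"x": 0, "y": 0, "z": 0.7, "ax": 0, "ay": 0, "az": 0},
    {"x": 0, "y": 0, "z": 0.7, "ax": 0, "ay": 0, "az": 0},
    {"x": 0, "y": 0, "z": 0.7, "ax": 0, "ay": 0, "az": 0},
  ],
)

```text
time: 3.78
tool_pos: [0.4248, -0.2385, 0.0775]
ee_rot: [[-0.945, 0.328, -0.002], [0.328, 0.945, 0.0], [0.002, -0.0, -1.0]]
wrist_force: [-0.5, -0.6, -1.4]
finger_gap: 0.217
```

```bash
python3 -c "
from h import *
o=log(); snap('wrist','w4')
print(proj('wrist',[.42507,-.2383,.04],o))
"
```

```text
t 3.78 p [ 0.4248 -0.2385  0.0775] F [-0.5 -0.6 -1.4] gap 18.5 q [-0.19  0.24 -0.32  0.   -1.01 -1.72]
(np.float64(321.95495384036036), np.float64(265.4103513103337))
```

View pics/w4.png

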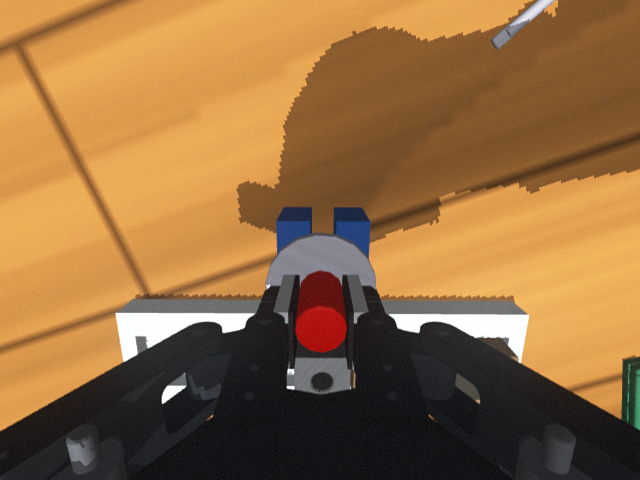

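The shank tip is already about 7 mm into the slot with no side force. Lowering on.

Call:
play_rows(
  steps=[
    {"x": 0, "y": 0, "z": 0.3, "ax": 0, "ay": 0, "az": 0},
    {"x": 0, "y": 0, "z": 0.6, "ax": 0, "ay": 0, "az": 0},
    {"x": 0, "y": 0, "z": 0.97, "ax": 0, "ay": 0, "az": 0},
    {"x": 0, "y": 0, "z": 0.97, "ax": 0, "ay": 0, "az": 0},
    {"x": 0, "y": 0, "z": 0.97, "ax": 0, "ay": 0, "az": 0},
  ],
)

```text
time: 4.25
tool_pos: [0.4244, -0.2384, 0.0536]
ee_rot: [[-0.945, 0.328, -0.002], [0.328, 0.945, 0.0], [0.002, -0.0, -1.0]]
wrist_force: [-0.2, 0.4, 0.6]
finger_gap: 0.221
```

```bash
python3 -c "
from h import *
o=log(); snap('wrist','w5')
"
```

```text
t 4.25 p [ 0.4244 -0.2384  0.0536] F [-0.2  0.4  0.6] gap 18.9 q [-0.19  0.27 -0.36 -0.   -0.95 -1.72]
```

View pics/w5.png

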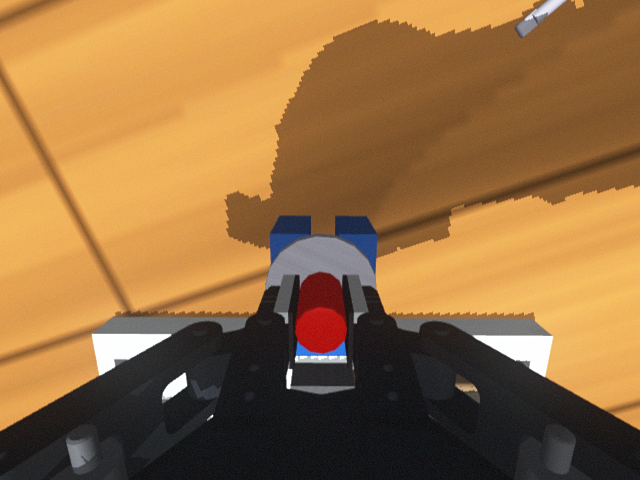

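Almost seated, so I'll go down 1 mm more and open.

Call:
play_rows(
  steps=[
    {"x": 0, "y": 0, "z": 0.05, "ax": 0, "ay": 0, "az": 0},
    {"x": 0, "y": 0, "z": 0.05, "ax": 0, "ay": 0, "az": 0},
  ],
)

```text
time: 4.47
tool_pos: [0.4251, -0.2385, 0.0532]
ee_rot: [[-0.945, 0.328, 0.0], [0.328, 0.945, 0.0], [-0.0, 0.0, -1.0]]
wrist_force: [0.1, -0.6, -0.7]
finger_gap: 0.223
```

Call:
play_rows(
  steps=[
    {"x": 0, "y": 0, "z": 0, "ax": 0, "ay": 0, "az": 0},
    {"x": 0, "y": 0, "z": 0, "ax": 0, "ay": 0, "az": 0},
    {"x": 0, "y": 0, "z": 0, "ax": 0, "ay": 0, "az": 0},
    {"x": 0, "y": 0, "z": 0, "ax": 0, "ay": 0, "az": 0},
    {"x": 0, "y": 0, "z": 0, "ax": 0, "ay": 0, "az": 0},
    {"x": 0, "y": 0, "z": 0, "ax": 0, "ay": 0, "az": 0},
  ],
  jaw=60,
)

```text
time: 4.97
tool_pos: [0.4251, -0.2385, 0.0532]
ee_rot: [[-0.945, 0.328, 0.0], [0.328, 0.945, -0.0], [-0.0, 0.0, -1.0]]
wrist_force: [-0.1, -0.1, -0.7]
finger_gap: 0.701
```

Call:
play_rows(
  steps=[
    {"x": 0, "y": 0, "z": -1.2, "ax": 0, "ay": 0, "az": 0},
    {"x": 0, "y": 0, "z": -2.4, "ax": 0, "ay": 0, "az": 0},
    {"x": 0, "y": 0, "z": -4, "ax": 0, "ay": 0, "az": 0},
    {"x": 0, "y": 0, "z": -4, "ax": 0, "ay": 0, "az": 0},
    {"x": 0, "y": 0, "z": -4, "ax": 0, "ay": 0, "az": 0},
  ],
)

```text
time: 5.38
tool_pos: [0.4266, -0.2389, 0.1556]
ee_rot: [[-0.945, 0.328, 0.006], [0.328, 0.945, -0.001], [-0.006, 0.001, -1.0]]
wrist_force: [-0.4, 0.5, -1.0]
finger_gap: 0.705
```

```bash
python3 -c "
from h import *
o=log(); p,d,W=snap('wrist','w6')
for z in (.046,.082): print(proj('wrist',[.42507,-.2383,z],o))
p,d,W=snap('scene'); crop(p,120,180,300,290,4,'s6')
"
```

```text
t 5.38 p [ 0.4266 -0.2389  0.1556] F [-0.4  0.5 -1. ] gap 60.2 q [-0.19  0.17 -0.2   0.   -1.2  -1.72]
(np.float64(321.076653715557), np.float64(227.99273495006503))
(np.float64(321.2706184820739), np.float64(242.26714354192575))
```

View pics/w6.png

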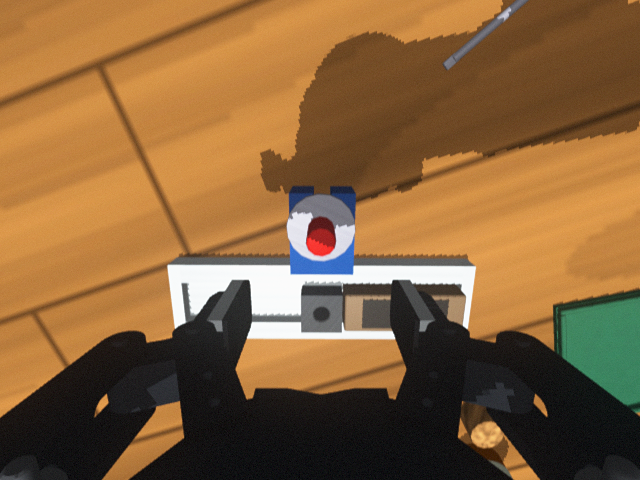

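View pics/s6.png

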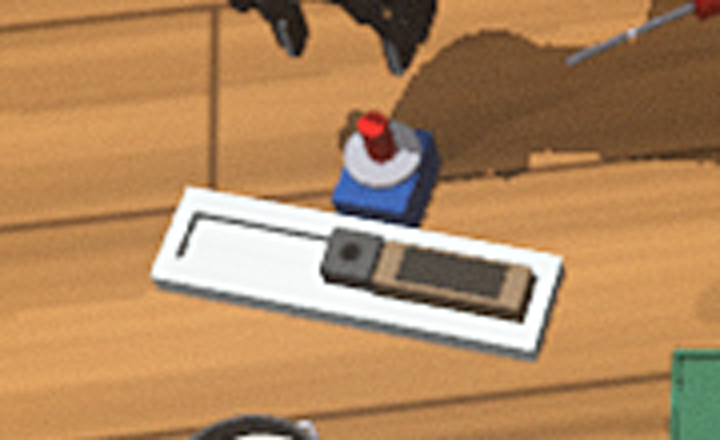

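The pin hangs in the notch at image (321,235), and only stone_a is present. Next I go to the stone, with the jaws across its 34 mm width.

```bash
python3 -c "
from h import *
o=log(); plan([.5176,-.1973,.15],down(160.9))"
```

```text
t 5.48 p [ 0.4246 -0.2382  0.1526] F [-0.2  0.7 -0.5] gap 60.2 q [-0.19  0.17 -0.2  -0.   -1.2  -1.72]
shift [-2.98  2.77  0.1 ] turn [ 1.000e-02 -0.000e+00 -1.801e+01] rows>= 12.6
```

Call:
play_rows(
  steps=[
    {"x": -1, "y": 0.9, "z": 0, "ax": 0, "ay": 0, "az": -1.4},
    {"x": -2, "y": 1.8, "z": 0.1, "ax": 0, "ay": 0, "az": -2.8},
    {"x": -3, "y": 2.8, "z": 0.1, "ax": 0, "ay": 0, "az": -4.2},
    {"x": -3, "y": 2.8, "z": 0.1, "ax": 0, "ay": 0, "az": -5.6},
    {"x": -3, "y": 2.8, "z": 0.1, "ax": 0, "ay": 0, "az": -7},
    {"x": -3, "y": 2.8, "z": 0.1, "ax": 0, "ay": 0, "az": -8.4},
    {"x": -3, "y": 2.8, "z": 0.1, "ax": 0, "ay": 0, "az": -9.8},
    {"x": -3, "y": 2.8, "z": 0.1, "ax": 0, "ay": 0, "az": -11.2},
    {"x": -3, "y": 2.8, "z": 0.1, "ax": 0, "ay": 0, "az": -12.6},
    {"x": -3, "y": 2.8, "z": 0.1, "ax": 0, "ay": 0, "az": -14},
  ],
)

```text
time: 6.32
tool_pos: [0.5179, -0.1968, 0.1488]
ee_rot: [[-0.627, -0.779, -0.003], [-0.779, 0.627, 0.001], [0.002, 0.003, -1.0]]
wrist_force: [-0.2, -0.4, -0.5]
finger_gap: 0.702
```

Call:
play_rows(
  steps=[
    {"x": 0, "y": 0, "z": 0, "ax": 0, "ay": 0, "az": -1.4},
    {"x": 0, "y": 0, "z": 0, "ax": 0, "ay": 0, "az": -2.8},
    {"x": 0, "y": 0, "z": 0, "ax": 0, "ay": 0, "az": -4},
    {"x": 0, "y": 0, "z": 0, "ax": 0, "ay": 0, "az": -4},
    {"x": 0, "y": 0, "z": 0, "ax": 0, "ay": 0, "az": -4},
  ],
)

```text
time: 6.73
tool_pos: [0.5182, -0.1968, 0.1493]
ee_rot: [[-0.331, -0.944, -0.002], [-0.944, 0.331, 0.0], [0.0, 0.002, -1.0]]
wrist_force: [-0.4, -0.7, -0.4]
finger_gap: 0.704
```

```bash
python3 -c "
from h import *
o=log(); p,d,W=snap('wrist','w7'); plan([.5176,-.1973,.025],down(160.9))
b=np.array([.495,-.2625]);a=np.radians(-19.1);R=np.array([[np.cos(a),-np.sin(a)],[np.sin(a),np.cos(a)]])
for x in(-.017,.017):
  for y in (.019,.119): print(proj('wrist',[*(b+R@[x,y]),.038],o))
"
```

```text
t 6.73 p [ 0.5182 -0.1968  0.1493] F [-0.4 -0.7 -0.4] gap 60.1 q [-0.08  0.3  -0.04 -0.   -1.23 -0.26]
shift [0.02 0.01 4.98] turn [ 0.02 -0.   -0.05] rows>= 3.0
(np.float64(343.9678798251781), np.float64(162.24130152548807))
(np.float64(342.2028597771943), np.float64(291.1101904378133))
(np.float64(296.3751828755035), np.float64(162.4297981378146))
(np.float64(299.1887825731143), np.float64(291.26252740741955))
```

View pics/w7.png

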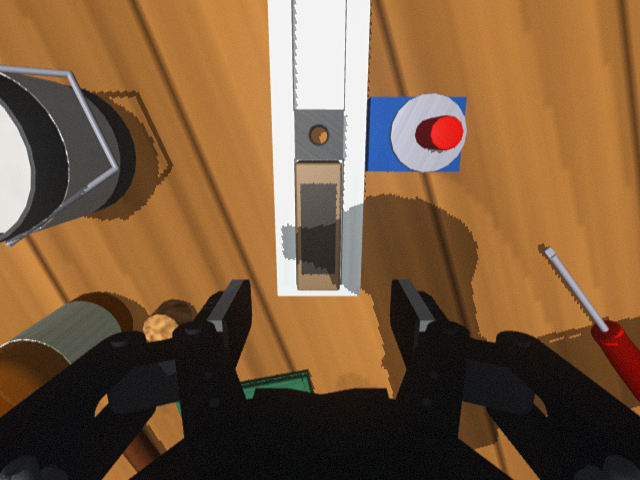

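Call:
play_rows(
  steps=[
    {"x": 0, "y": 0, "z": 1.2, "ax": 0, "ay": 0, "az": 0},
    {"x": 0, "y": 0, "z": 2.4, "ax": 0, "ay": 0, "az": 0},
    {"x": 0, "y": 0, "z": 3.6, "ax": 0, "ay": 0, "az": 0},
    {"x": 0, "y": 0, "z": 4.4, "ax": 0, "ay": 0, "az": 0},
    {"x": 0, "y": 0, "z": 4.9, "ax": 0, "ay": 0, "az": 0},
    {"x": 0, "y": 0, "z": 4.9, "ax": 0, "ay": 0, "az": 0},
    {"x": 0, "y": 0, "z": 4.9, "ax": 0, "ay": 0, "az": 0},
  ],
)

```text
time: 7.37
tool_pos: [0.5184, -0.197, 0.0277]
ee_rot: [[-0.329, -0.944, -0.002], [-0.944, 0.329, -0.0], [0.001, 0.002, -1.0]]
wrist_force: [0.2, 0.5, 0.1]
finger_gap: 0.699
```

Call:
play_rows(
  steps=[
    {"x": 0, "y": 0, "z": 0, "ax": 0, "ay": 0, "az": 0},
    {"x": 0, "y": 0, "z": 0, "ax": 0, "ay": 0, "az": 0},
    {"x": 0, "y": 0, "z": 0, "ax": 0, "ay": 0, "az": 0},
    {"x": 0, "y": 0, "z": 0, "ax": 0, "ay": 0, "az": 0},
    {"x": 0, "y": 0, "z": 0, "ax": 0, "ay": 0, "az": 0},
    {"x": 0, "y": 0, "z": 0, "ax": 0, "ay": 0, "az": 0},
    {"x": 0, "y": 0, "z": 0, "ax": 0, "ay": 0, "az": 0},
  ],
  jaw=0,
  grip_force=70,
)

```text
time: 7.95
tool_pos: [0.52, -0.1972, 0.0299]
ee_rot: [[-0.328, -0.945, 0.003], [-0.945, 0.328, -0.001], [-0.0, -0.003, -1.0]]
wrist_force: [0.0, 0.8, 6.6]
finger_gap: 0.371
```

Call:
play_rows(
  steps=[
    {"x": 0, "y": 0, "z": -0.6, "ax": 0, "ay": 0, "az": 0},
    {"x": 0, "y": 0, "z": -1.5, "ax": 0, "ay": 0, "az": 0},
    {"x": 0, "y": 0, "z": -3, "ax": 0, "ay": 0, "az": 0},
    {"x": 0, "y": 0, "z": -3, "ax": 0, "ay": 0, "az": 0},
    {"x": 0, "y": 0, "z": -3, "ax": 0, "ay": 0, "az": 0},
    {"x": 0, "y": 0, "z": -3, "ax": 0, "ay": 0, "az": 0},
  ],
)

```text
time: 8.45
tool_pos: [0.5183, -0.1966, 0.1027]
ee_rot: [[-0.329, -0.944, -0.0], [-0.944, 0.329, 0.001], [-0.001, 0.001, -1.0]]
wrist_force: [-1.1, 1.1, -3.7]
finger_gap: 0.367
```

```bash
python3 -c "
from h import *
o=log(); p,d,W=snap('wrist','w8'); p,d,W=snap('scene','s8'); plan([.635,.006,.09],down(174))
"
```

```text
t 8.45 p [ 0.5183 -0.1966  0.1027] F [-1.1  1.1 -3.7] gap 31.3 q [-0.08  0.34 -0.11 -0.   -1.12 -0.25]
shift [-9.2  -1.77  0.46] turn [ 0.03  0.   -2.63] rows>= 5.6
```

View pics/w8.png

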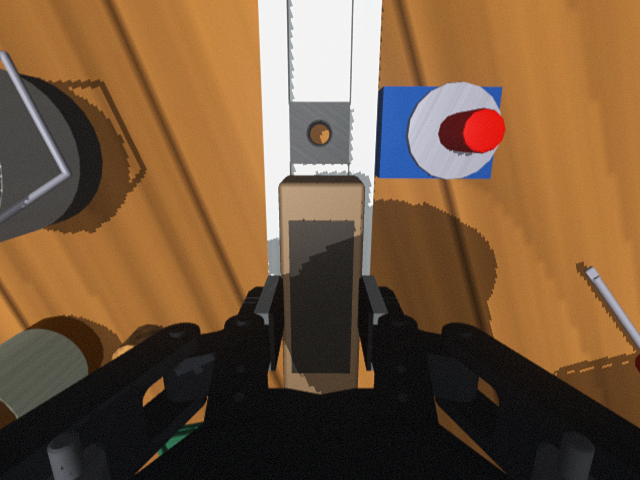

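View pics/s8.png

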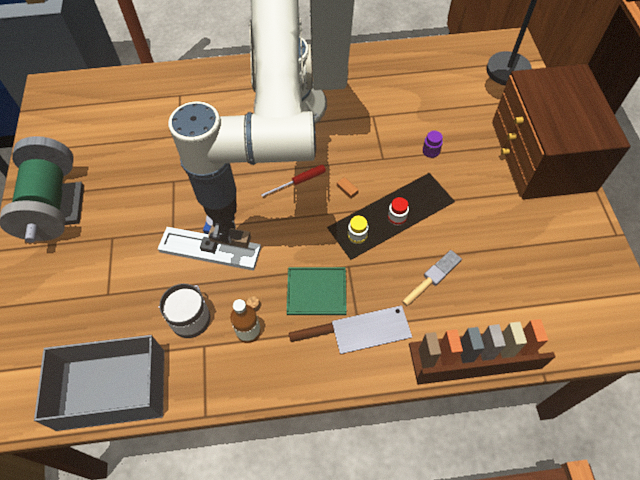

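The stone is held (opening 31 mm). Carrying it to the tray.

Call:
play_rows(
  steps=[
    {"x": -1.6, "y": -0.3, "z": 0, "ax": 0, "ay": 0, "az": -0.4},
    {"x": -3.2, "y": -0.6, "z": 0, "ax": 0, "ay": 0, "az": -0.9},
    {"x": -4.8, "y": -0.9, "z": 0, "ax": 0, "ay": 0, "az": -1.4},
    {"x": -6.4, "y": -1.2, "z": 0, "ax": 0, "ay": 0, "az": -1.9},
    {"x": -8, "y": -1.5, "z": 0, "ax": 0, "ay": 0, "az": -2.4},
    {"x": -9.2, "y": -1.8, "z": 0, "ax": 0, "ay": 0, "az": -2.6},
    {"x": -9.2, "y": -1.8, "z": 0, "ax": 0, "ay": 0, "az": -2.6},
    {"x": -9.2, "y": -1.8, "z": 0, "ax": 0, "ay": 0, "az": -2.6},
    {"x": -9.2, "y": -1.8, "z": 0, "ax": 0, "ay": 0, "az": -2.6},
  ],
)

```text
time: 9.3
tool_pos: [0.6358, 0.0054, 0.1016]
ee_rot: [[-0.107, -0.994, -0.003], [-0.994, 0.107, -0.001], [0.001, 0.003, -1.0]]
wrist_force: [0.4, 0.2, -1.8]
finger_gap: 0.372
```

```bash
python3 -c "
from h import *
o=log(); p,d,W=snap('wrist','w9'); p,d,W=snap('scene','s9'); plan([.635,.006,.028],down(174))
"
```

```text
t 9.3 p [0.6358 0.0054 0.1016] F [ 0.4  0.2 -1.8] gap 31.8 q [ 0.25  0.49  0.12 -0.   -1.21 -0.36]
shift [-0.06  0.04  2.98] turn [ 0.02 -0.01 -0.04] rows>= 1.8
```

View pics/w9.png

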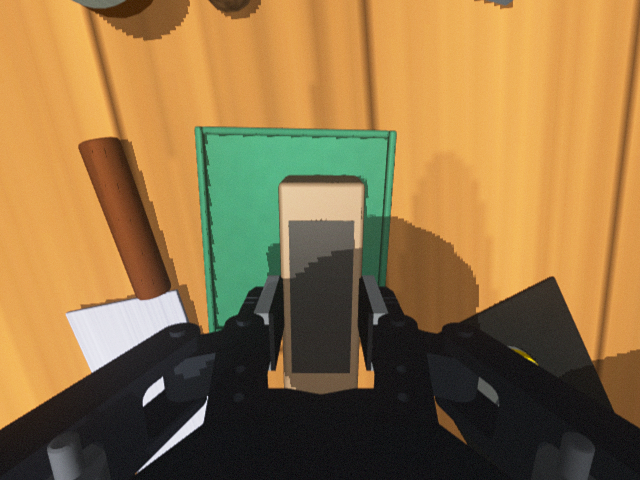

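View pics/s9.png

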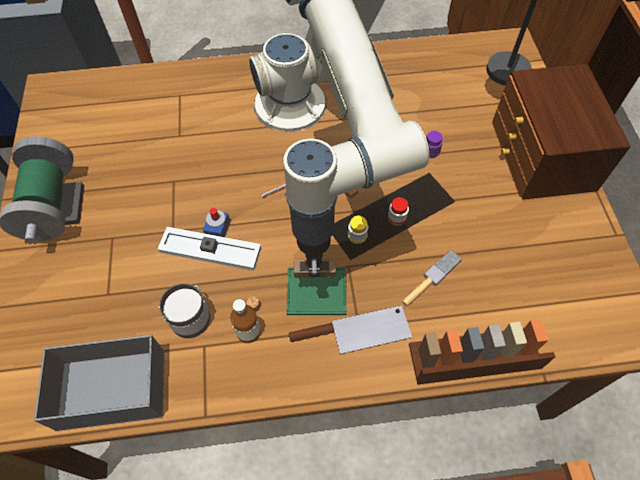

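Call:
play_rows(
  steps=[
    {"x": -0.1, "y": -0.15, "z": 1, "ax": 0, "ay": 0, "az": 0},
    {"x": -0.1, "y": -0.15, "z": 2, "ax": 0, "ay": 0, "az": 0},
    {"x": -0.1, "y": -0.15, "z": 2.7, "ax": 0, "ay": 0, "az": 0},
    {"x": -0.1, "y": -0.15, "z": 2.95, "ax": 0, "ay": 0, "az": 0},
    {"x": -0.1, "y": -0.15, "z": 2.95, "ax": 0, "ay": 0, "az": 0},
    {"x": -0.1, "y": -0.15, "z": 2.95, "ax": 0, "ay": 0, "az": 0},
  ],
)

```text
time: 9.9
tool_pos: [0.641, 0.0068, 0.0301]
ee_rot: [[-0.108, -0.994, 0.001], [-0.994, 0.108, -0.0], [0.0, -0.001, -1.0]]
wrist_force: [0.5, -0.8, -2.6]
finger_gap: 0.365
```

```bash
python3 -c "
from h import *
o=log()"
```

```text
t 9.9 p [0.641  0.0068 0.0301] F [ 0.5 -0.8 -2.6] gap 31.1 q [ 0.25  0.55  0.03  0.   -1.05 -0.36]
```

Next, down 3 mm and open.

Call:
play_rows(
  steps=[
    {"x": 0, "y": 0, "z": 0.1, "ax": 0, "ay": 0, "az": 0},
    {"x": 0, "y": 0, "z": 0.1, "ax": 0, "ay": 0, "az": 0},
    {"x": 0, "y": 0, "z": 0.1, "ax": 0, "ay": 0, "az": 0},
  ],
)

```text
time: 10.15
tool_pos: [0.6409, 0.0075, 0.0273]
ee_rot: [[-0.107, -0.994, 0.001], [-0.994, 0.107, 0.0], [-0.0, -0.001, -1.0]]
wrist_force: [0.2, 0.9, -2.0]
finger_gap: 0.369
```

Call:
play_rows(
  steps=[
    {"x": 0, "y": 0, "z": 0, "ax": 0, "ay": 0, "az": 0},
    {"x": 0, "y": 0, "z": 0, "ax": 0, "ay": 0, "az": 0},
    {"x": 0, "y": 0, "z": 0, "ax": 0, "ay": 0, "az": 0},
    {"x": 0, "y": 0, "z": 0, "ax": 0, "ay": 0, "az": 0},
    {"x": 0, "y": 0, "z": 0, "ax": 0, "ay": 0, "az": 0},
  ],
  jaw=55,
)

```text
time: 10.57
tool_pos: [0.641, 0.0077, 0.0272]
ee_rot: [[-0.107, -0.994, 0.001], [-0.994, 0.107, 0.0], [-0.0, -0.001, -1.0]]
wrist_force: [-0.3, 0.8, 0.5]
finger_gap: 0.639
```

Call:
play_rows(
  steps=[
    {"x": 0, "y": 0, "z": -1.5, "ax": 0, "ay": 0, "az": 0},
    {"x": 0, "y": 0, "z": -3, "ax": 0, "ay": 0, "az": 0},
    {"x": 0, "y": 0, "z": -4.5, "ax": 0, "ay": 0, "az": 0},
    {"x": 0, "y": 0, "z": -6, "ax": 0, "ay": 0, "az": 0},
    {"x": 0, "y": 0, "z": -8, "ax": 0, "ay": 0, "az": 0},
    {"x": 0, "y": 0, "z": -8, "ax": 0, "ay": 0, "az": 0},
    {"x": 0, "y": 0, "z": -8, "ax": 0, "ay": 0, "az": 0},
    {"x": 0, "y": 0, "z": -8, "ax": 0, "ay": 0, "az": 0},
  ],
)

```text
time: 11.23
tool_pos: [0.641, 0.0078, 0.2276]
ee_rot: [[-0.107, -0.994, 0.002], [-0.994, 0.107, 0.001], [-0.001, -0.002, -1.0]]
wrist_force: [1.0, -0.7, -0.6]
finger_gap: 0.642
```

```bash
python3 -c "
from h import *
o=log(); p,d,W=snap('wrist','w10'); p,d,W=snap('scene','s10'); 
"
```

```text
t 11.23 p [0.641  0.0078 0.2276] F [ 1.  -0.7 -0.6] gap 54.8 q [ 0.26  0.44  0.37 -0.   -1.5  -0.36]
```

View pics/w10.png

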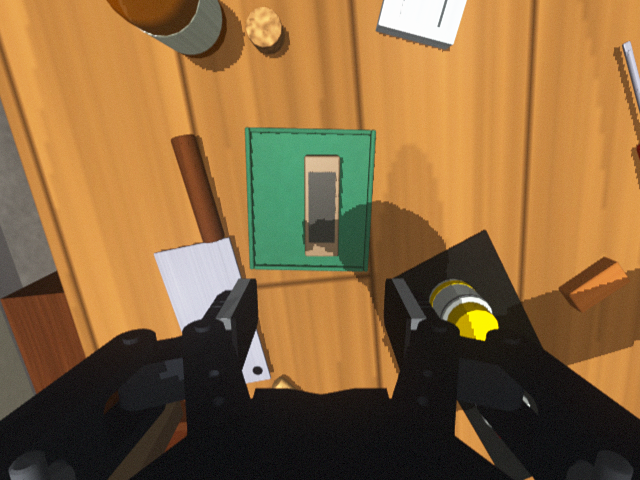

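View pics/s10.png

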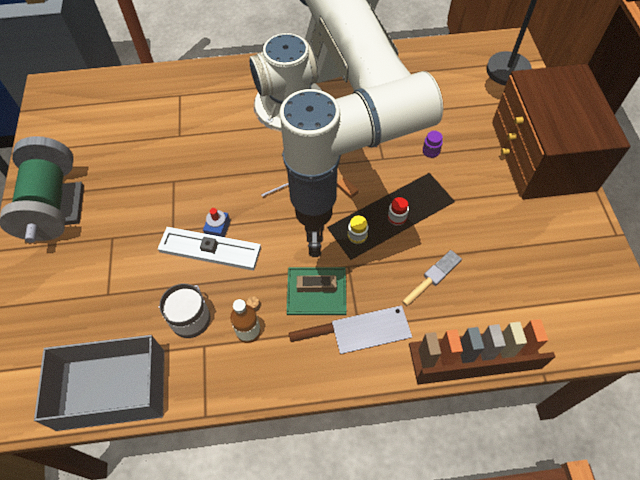

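The stone lies flat in the tray. For the jar flips I'll fit a kinematic model from the logged poses.

```bash
cat > kin.py <<'E'
import numpy as np, json
from scipy.optimize import least_squares
from scipy.spatial.transform import Rotation as Rot
rz=lambda a:Rot.from_euler('z',a).as_matrix(); ry=lambda a:Rot.from_euler('y',a).as_matrix(); rx=lambda a:Rot.from_euler('x',a).as_matrix()
S4=1;S6=1
def fk(q,k,s4=1,s6=1,full=False):
    h,L2,L4,lat,d6=k
    pts=[]
    p=np.array([0,0,h]);R=rz(q[0])@ry(q[1]);pts.append(p)
    p=p+R@[0,0,L2];pts.append(p);R=R@ry(-q[2])
    R=R@rx(s4*q[3]);p=p+R@[L4,0,0];pts.append(p);R=R@ry(-q[4])
    p=p+R@[0,lat,0];pts.append(p);p=p+R@[d6,0,0];pts.append(p)
    R=R@rx(s6*q[5])
    # tool: z=R x-axis
    return (p,R,pts) if full else (p,R)
E
python3 - <<'E'
from kin import *
L=[json.loads(l) for l in open("log.jsonl")]
def res(k): return np.concatenate([fk(l["q"],k)[0]-l["p"] for l in L])
for k0 in([.25,.45,.45,-.15,.3],[.2,.5,.5,.15,.2]):
    r=least_squares(res,k0);print(r.x.round(4),np.abs(r.fun).max())
k=r.x
for s6 in(1,-1):
    for l in L[::3]:
        p,R=fk(l["q"],k,s6=s6); print(s6,(R.T@np.array(l["R"])).round(2).tolist())
E
```

```text
[ 0.1342  0.5209  0.4007 -0.1544  0.3482] 0.0006667228384016066
[ 0.1342  0.5209  0.4007 -0.1544  0.3482] 0.0006667229217535986
1 [[0.0, -0.0, 1.0], [-0.84, 0.54, 0.0], [-0.54, -0.84, 0.0]]
1 [[0.0, 0.0, 1.0], [0.98, -0.21, 0.0], [0.21, 0.98, -0.0]]
1 [[-0.0, -0.0, 1.0], [0.97, -0.25, -0.0], [0.25, 0.97, 0.0]]
1 [[0.0, 0.0, 1.0], [0.96, -0.29, 0.0], [0.29, 0.96, -0.0]]
1 [[0.0, -0.0, 1.0], [-0.87, 0.49, 0.0], [-0.49, -0.87, 0.0]]
1 [[0.0, -0.0, 1.0], [-0.75, 0.66, 0.0], [-0.66, -0.75, 0.0]]
-1 [[0.0, -0.0, 1.0], [-1.0, 0.0, 0.0], [-0.0, -1.0, -0.0]]
-1 [[0.0, 0.0, 1.0], [-1.0, -0.0, 0.0], [0.0, -1.0, 0.0]]
-1 [[-0.0, -0.0, 1.0], [-1.0, 0.0, -0.0], [-0.0, -1.0, -0.0]]
-1 [[0.0, 0.0, 1.0], [-1.0, -0.0, 0.0], [0.0, -1.0, 0.0]]
-1 [[0.0, -0.0, 1.0], [-1.0, 0.0, 0.0], [-0.0, -1.0, -0.0]]
-1 [[0.0, -0.0, 1.0], [-1.0, 0.0, 0.0], [-0.0, -1.0, -0.0]]
```

Call:
play_rows(
  steps=[
    {"x": 0, "y": 0, "z": 0, "ax": 0, "ay": 1.3, "az": 0},
    {"x": 0, "y": 0, "z": 0, "ax": 0, "ay": 2.6, "az": 0},
    {"x": 0, "y": 0, "z": 0, "ax": 0, "ay": 4, "az": 0},
    {"x": 0, "y": 0, "z": 0, "ax": 0, "ay": 4, "az": 0},
    {"x": 0, "y": 0, "z": 0, "ax": 0, "ay": 4, "az": 0},
  ],
)

```text
time: 11.75
tool_pos: [0.6399, 0.0091, 0.2236]
ee_rot: [[-0.096, -0.995, -0.041], [-0.934, 0.104, -0.342], [0.344, 0.006, -0.939]]
wrist_force: [-0.2, -0.5, -0.6]
finger_gap: 0.648
```

```bash
python3 -c "
from h import *
o=log();print(o['ee_rot'].round(3))"
```

```text
t 11.75 p [0.6399 0.0091 0.2236] F [-0.2 -0.5 -0.6] gap 55.3 q [ 0.42  0.5   0.29  0.3  -1.54 -0.56]
[[-0.096 -0.995 -0.041]
 [-0.934  0.104 -0.342]
 [ 0.344  0.006 -0.939]]
```

Call:
play_rows(
  steps=[
    {"x": 0, "y": 0, "z": 0, "ax": 1.3, "ay": 0, "az": 0},
    {"x": 0, "y": 0, "z": 0, "ax": 2.6, "ay": 0, "az": 0},
    {"x": 0, "y": 0, "z": 0, "ax": 4, "ay": 0, "az": 0},
    {"x": 0, "y": 0, "z": 0, "ax": 4, "ay": 0, "az": 0},
    {"x": 0, "y": 0, "z": 0, "ax": 4, "ay": 0, "az": 0},
  ],
)

```text
time: 12.17
tool_pos: [0.6357, 0.0046, 0.2233]
ee_rot: [[-0.098, -0.949, 0.298], [-0.933, -0.016, -0.359], [0.345, -0.314, -0.884]]
wrist_force: [0.6, 0.1, 1.5]
finger_gap: 0.647
```

```bash
python3 - <<'E'
from h import *
from kin import *
o=log();print(o['ee_rot'].round(3))
L=[json.loads(l) for l in open("log.jsonl")]
A=np.array([[0,0,1],[-1,0,0],[0,-1,0]])
for s4 in(1,-1):
    def res(k):
        o=[]
        for l in L:
            p,R=fk(l["q"],k,s4=s4,s6=-1); o+=[p-l["p"],((R@A-np.array(l["R"]))*.3).ravel()]
        return np.concatenate(o)
    r=least_squares(res,[.2,.5,.4,-.15,.3]);print(s4,r.x.round(4),np.abs(r.fun).max())
E
```

```text
t 12.17 p [0.6357 0.0046 0.2233] F [0.6 0.1 1.5] gap 55.3 q [ 0.49  0.26 -0.2   0.55 -1.07 -0.8 ]
[[-0.098 -0.949  0.298]
 [-0.933 -0.016 -0.359]
 [ 0.345 -0.314 -0.884]]
1 [-0.3074  0.446   0.4276 -0.1529 -0.1916] 0.24164595281051304
-1 [ 0.1482  0.5207  0.4008 -0.1544  0.3621] 1.5431667055310072e-10
```

The model fits exactly. Now I'll search for a workable approach heading and pitch for the jars.

```bash
cat >> kin.py <<'E'
K=np.array([0.1482,0.5207,0.4008,-0.1544,0.3621])
LO=np.array([-2.95,-1.21,-1.09,-2.87,-2.94,-3.05]);HI=np.array([2.95,1.97,1.5,1.71,-.07,3.05])
A=np.array([[0,0,1],[-1,0,0],[0,-1,0.]])
try:
    _L=[json.loads(l) for l in open("log.jsonl")]
    def _res(k):
        o=[]
        for l in _L:
            p,R=fk(l["q"],k,s4=-1,s6=-1); o+=[p-l["p"],((R@A-np.array(l["R"]))*.3).ravel()]
        return np.concatenate(o)
    K=least_squares(_res,K).x
except Exception as e: print(e)
def FK(q,full=False):
    r=fk(q,K,s4=-1,s6=-1,full=full); return (r[0],r[1]@A)+tuple(r[2:])
def tool(psi,pitch,roll):
    """heading psi, pitch up, roll deg; roll 0: tool x down, tool y left"""
    s,p=np.radians([psi,pitch]); z=np.array([np.cos(s)*np.cos(p),np.sin(s)*np.cos(p),np.sin(p)]); y=np.array([-np.sin(s),np.cos(s),0])
    R=np.stack([np.cross(y,z),y,z],1); return R@rz(np.radians(roll))
def IK(p,R,q0,m=.02):
    f=lambda q:np.concatenate([(FK(q)[0]-p)*5,(FK(q)[1]-R).ravel()])
    r=least_squares(f,np.clip(q0,LO+m+1e-3,HI-m-1e-3),bounds=(LO+m,HI-m),max_nfev=60); return r.x,np.abs(r.fun).max()
def path(wp,q0,n=8):
    """wp list of (grasp-point pos,R); cartesian interp from FK(q0)"""
    from scipy.spatial.transform import Slerp
    p0,R0=FK(q0); q=q0; Q=[q0]; bad=0
    for (p1,R1) in wp:
        rv=Rot.from_matrix(R0.T@R1).as_rotvec(); N=max(int(np.ceil(max(np.linalg.norm(rv)/.15,np.linalg.norm(p1-p0)/.04))),1)
        for i in range(1,N+1):
            t=i/N; q,e=IK(p0+t*(p1-p0),R0@Rot.from_rotvec(rv*t).as_matrix(),q); Q.append(q); bad=max(bad,e)
        p0,R0=p1,R1
    return np.array(Q),bad
E
cat > search.py <<'E'
from kin import *
import sys
rng=np.random.default_rng(0)
G=.0187
jars={"red":[.460,.251],"yel":[.504,.135]}
q00=np.array(_L[-1]["q"])
for n,j in jars.items():
  for a in (20,30):
    for psi in range(-180,180,20):
      for roll in (0,180):
        R=tool(psi,-a,roll); g=np.array([*j,.042]); p=g+R[:,2]*G
        best=None
        for t in range(6):
            q0=rng.uniform(LO,HI) if t else q00
            q,e=IK(p,R,q0)
            if e>1e-3: continue
            pts=FK(q,True)[2]; zmin=min(pts[2][2],pts[3][2])
            if zmin<.11: continue
            sols=[]
            # flip at height
            for sgn in(1,-1):
                R2=tool(psi,0,roll+sgn*180);R15=tool(psi,0,roll+sgn*90);R1=tool(psi,0,roll)
                f=np.array([j[0]*.95,j[1]*.9,.30])
                Q,bad=path([(f+R1[:,2]*G,R1),(f+R15[:,2]*G,R15),(f+R2[:,2]*G,R2)],q)
                if bad<2e-3: print(n,a,psi,roll,sgn,"zmin",round(zmin,3),"q",q.round(2),"end",Q[-1].round(2),"maxstep",np.abs(np.diff(Q,axis=0)).max().round(2),"pts",pts[2].round(2),pts[3].round(2)); best=1
            if best: break
E
time timeout 570 python3 search.py
```

```text
Traceback (most recent call last):
  File "search.py", line 6, in <module>
    q00=np.array(_L[-1]["q"])
                 ^^
NameError: name '_L' is not defined

real	0m0.714s
user	0m1.123s
sys	0m0.089s
```

```bash
sed -i 's/^from kin import \*/from kin import *\nfrom kin import _L/' search.py
time timeout 560 python3 -u search.py
```

```text
red 20 -140 0 1 zmin 0.159 q [ 0.76  1.16  0.69 -0.08 -2.31  1.5 ] end [ 0.75  0.99  0.74 -0.21 -2.88 -1.77] maxstep 0.14 pts [0.61 0.57 0.17] [0.71 0.46 0.16]
red 20 -140 180 -1 zmin 0.159 q [ 0.76  1.16  0.69 -0.08 -2.31 -1.64] end [ 0.75  0.99  0.74 -0.21 -2.88  1.37] maxstep 0.14 pts [0.61 0.57 0.17] [0.71 0.46 0.16]
red 20 -120 0 1 zmin 0.138 q [ 0.89  1.11  0.47  0.17 -2.14  1.72] end [ 0.89  0.93  0.41  0.3  -2.6  -1.31] maxstep 0.14 pts [0.49 0.61 0.14] [0.62 0.53 0.16]
red 20 -120 180 -1 zmin 0.138 q [ 0.89  1.11  0.47  0.17 -2.14 -1.43] end [ 0.89  0.93  0.41  0.3  -2.6   1.83] maxstep 0.14 pts [0.49 0.61 0.14] [0.62 0.53 0.16]
red 20 -100 0 1 zmin 0.122 q [ 1.02  1.02  0.19  0.37 -1.91  1.83] end [ 1.03  0.83  0.12  0.54 -2.36 -1.17] maxstep 0.14 pts [0.37 0.61 0.12] [0.52 0.57 0.16]
red 20 -100 180 -1 zmin 0.122 q [ 1.02  1.02  0.19  0.37 -1.91 -1.31] end [ 1.03  0.83  0.12  0.54 -2.36  1.97] maxstep 0.14 pts [0.37 0.61 0.12] [0.52 0.57 0.16]
red 20 -80 0 1 zmin 0.118 q [ 1.14  0.92 -0.13  0.57 -1.66  1.86] end [ 1.15  0.7  -0.18  0.72 -2.12 -1.14] maxstep 0.14 pts [0.26 
[... 14667 characters left out ...]
12  0.21]
yel 30 140 0 1 zmin 0.214 q [ 0.08  0.89  0.45 -0.71 -1.92  0.83] end [-0.09  0.8   0.65 -1.36 -2.52 -2.88] maxstep 0.14 pts [0.76 0.06 0.3 ] [ 0.73 -0.06  0.21]
yel 30 140 180 -1 zmin 0.214 q [ 0.08  0.89  0.45 -0.71 -1.92 -2.32] end [-0.09  0.8   0.65 -1.36 -2.52  0.26] maxstep 0.14 pts [0.76 0.06 0.3 ] [ 0.73 -0.06  0.21]
yel 30 160 0 1 zmin 0.214 q [ 0.21  0.98  0.6  -0.56 -2.09  0.97] end [ 0.03  0.9   0.85 -1.45 -2.76 -3.02] maxstep 0.22 pts [0.79 0.17 0.29] [0.78 0.03 0.21]
yel 30 160 180 -1 zmin 0.214 q [ 0.21  0.98  0.6  -0.56 -2.09 -2.17] end [ 0.03  0.9   0.85 -1.45 -2.76  0.13] maxstep 0.22 pts [0.79 0.17 0.29] [0.78 0.03 0.21]
real	4m37.427s
user	4m35.472s
sys	0m0.098s
```

```bash
cat > p1.py <<'E'
from kin import *
from kin import _L
q0=np.array(_L[-1]["q"]); G=.0187
for j in ([.460,.251],[.504,.135]):
  for psi in(40,50,60):
   for roll in (0,180):
    R=tool(psi,-30,roll); g=np.array([*j,.042]); p=g+R[:,2]*G; pre=p-R[:,2]*.09+np.array([0,0,.01])
    hi=pre+[0,0,.12]
    Q,b=path([(hi,R),(pre,R),(p,R)],q0)
    for pit in (0,10):
      for sg in (1,-1):
        f=np.array([.43,.2,.28]); w=[tool(psi,pit,roll+sg*t) for t in (0,90,180)]
        Q2,b2=path([(p+[0,0,.1],R)]+[(f+x[:,2]*G,x) for x in w],Q[-1])
        if max(b,b2)<2e-3: print(j,psi,roll,pit,sg,np.round(b,4),round(b2,4),Q[-1].round(2),Q2[-1].round(2),"min/max",Q2.min(0).round(2),Q2.max(0).round(2))
E
timeout 570 python3 p1.py
```

```text
[0.46, 0.251] 50 0 0 1 0.0 0.0 [-0.06  0.37 -0.66 -1.83 -0.8   0.96] [-0.43  0.07 -0.7  -1.76 -1.38 -2.35] min/max [-0.43  0.02 -0.7  -1.83 -1.38 -2.35] [ 0.13  0.37 -0.55 -1.49 -0.63  0.96]
[0.46, 0.251] 50 0 10 1 0.0 0.0 [-0.06  0.37 -0.66 -1.83 -0.8   0.96] [-0.47  0.31 -0.77 -1.85 -1.62 -2.05] min/max [-0.47  0.05 -0.77 -1.85 -1.62 -2.05] [ 0.13  0.37 -0.55 -1.49 -0.63  1.1 ]
[0.46, 0.251] 60 0 0 1 0.0 0.0 [-0.04  0.4  -0.55 -1.61 -0.88  0.83] [-0.41  0.16 -0.58 -1.65 -1.48 -2.41] min/max [-0.41  0.11 -0.58 -1.65 -1.48 -2.41] [ 0.07  0.4  -0.47 -1.38 -0.82  0.83]
[0.46, 0.251] 60 0 10 1 0.0 0.0 [-0.04  0.4  -0.55 -1.61 -0.88  0.83] [-0.44  0.35 -0.63 -1.74 -1.67 -2.17] min/max [-0.44  0.12 -0.63 -1.74 -1.67 -2.17] [ 0.07  0.4  -0.47 -1.38 -0.82  0.98]
[0.504, 0.135] 40 0 0 1 0.0 0.0 [-0.29  0.37 -0.62 -1.74 -0.83  0.9 ] [-0.43 -0.03 -0.83 -1.9  -1.26 -2.29] min/max [-0.43 -0.03 -0.83 -1.9  -1.26 -2.29] [-0.13  0.37 -0.53 -1.45 -0.7   0.9 ]
[0.504, 0.135] 40 0 10 1 0.0 0.0 [-0.29  0.37 -0.62 -1.74 -0.83  0.9 ] [-0.48  0.3  -0.92 -2.   -1.61 -1.89] min/max [-0.48  0.06 -0.92 -2.   -1.61 -1.89] [-0.13  0.37 -0.53 -1.45 -0.7   1.25]
[0.504, 0.135] 50 0 0 1 0.0 0.0 [-0.28  0.41 -0.51 -1.55 -0.91  0.8 ] [-0.43  0.07 -0.7  -1.76 -1.38 -2.35] min/max [-0.43  0.07 -0.7  -1.76 -1.38 -2.35] [-0.18  0.41 -0.45 -1.34 -0.88  0.8 ]
[0.504, 0.135] 50 0 10 1 0.0 0.0 [-0.28  0.41 -0.51 -1.55 -0.91  0.8 ] [-0.47  0.31 -0.77 -1.85 -1.62 -2.05] min/max [-0.47  0.14 -0.77 -1.85 -1.62 -2.05] [-0.18  0.41 -0.45 -1.34 -0.88  1.1 ]
[0.504, 0.135] 60 0 0 1 0.0 0.0 [-0.26  0.45 -0.41 -1.39 -1.02  0.74] [-0.41  0.16 -0.58 -1.65 -1.48 -2.41] min/max [-0.41  0.16 -0.58 -1.65 -1.48 -2.41] [-0.2   0.45 -0.35 -1.25 -1.02  0.74]
[0.504, 0.135] 60 0 10 1 0.0 0.0 [-0.26  0.45 -0.41 -1.39 -1.02  0.74] [-0.44  0.35 -0.63 -1.74 -1.67 -2.17] min/max [-0.44  0.22 -0.63 -1.74 -1.67 -2.17] [-0.2   0.45 -0.35 -1.25 -1.02  0.98]
```

```bash
python3 - <<'E'
import numpy as np
W=np.load("W.npy")
for u,v in[(260,326),(252,318),(268,336),(255,335),(290,360),(325,348)]: print(u,v,W[v,u].round(3))
E
```

```text
260 326 [0.349 0.129 0.021]
252 318 [0.366 0.147 0.019]
268 336 [nan nan nan]
255 335 [0.329 0.141 0.002]
290 360 [0.278 0.062 0.025]
325 348 [ 0.304 -0.013  0.024]
```

```bash
python3 - <<'E'
from h import *
p,d,W=snap("top","t11")
E
```

```text
(no output)
```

View pics/t11.png

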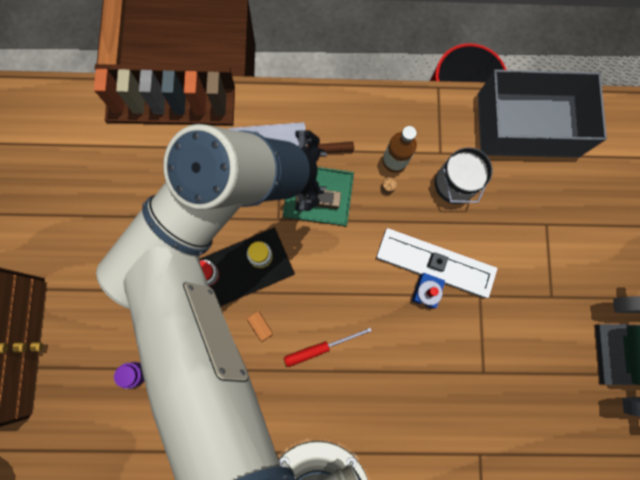

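```bash
cat >> h.py <<'E'
from kin import tool
def jarplan(j,psi,pitch,roll,zg,back=0.,up=0.):
    R=tool(psi,pitch,roll); p=np.array([j[0],j[1],zg])+R[:,2]*(.0187-back)+np.array([0,0,up]); print("tgt",p.round(4)); plan(p,R)
E
python3 -c "
from h import *
o=log(); plan([.42,.12,.28],down(145))"
```

```text
t 12.22 p [0.6392 0.0061 0.2266] F [ 0.3 -0.   0.9] gap 55.1 q [ 0.49  0.26 -0.2   0.55 -1.07 -0.8 ]
shift [-2.64  7.55 -6.18] turn [-4.87 -2.89  6.35] rows>= 6.1
```

Call:
play_rows(
  steps=[
    {"x": -0.4, "y": 1, "z": -1.2, "ax": -0.7, "ay": -0.4, "az": 0.9},
    {"x": -0.8, "y": 2, "z": -2.2, "ax": -1.4, "ay": -0.8, "az": 1.8},
    {"x": -1.2, "y": 3.2, "z": -3, "ax": -2.1, "ay": -1.2, "az": 2.7},
    {"x": -1.6, "y": 4.4, "z": -4, "ax": -2.8, "ay": -1.6, "az": 3.6},
    {"x": -2, "y": 5.6, "z": -5, "ax": -3.5, "ay": -2, "az": 4.5},
    {"x": -2.4, "y": 6.8, "z": -5.8, "ax": -4.2, "ay": -2.4, "az": 5.4},
    {"x": -2.6, "y": 7.5, "z": -6.2, "ax": -4.9, "ay": -2.9, "az": 6.3},
    {"x": -2.6, "y": 7.5, "z": -6.2, "ax": -4.9, "ay": -2.9, "az": 6.3},
    {"x": -2.6, "y": 7.5, "z": -6.2, "ax": -4.9, "ay": -2.9, "az": 6.3},
  ],
  jaw=70,
)

```text
time: 12.97
tool_pos: [0.4243, 0.1211, 0.2839]
ee_rot: [[-0.57, -0.822, 0.003], [-0.822, 0.57, 0.005], [-0.006, -0.0, -1.0]]
wrist_force: [0.5, -0.4, 0.4]
finger_gap: 0.82
```

```bash
python3 -c "
from h import *
o=log(); plan([.42,.12,.28],down(145)); snap('wrist','w12')
jarplan([.46,.251],55,-30,0,.044,back=.09,up=.12)"
```

```text
t 12.97 p [0.4243 0.1211 0.2839] F [ 0.5 -0.4  0.4] gap 70.0 q [ 0.63  0.02 -0.03 -0.   -1.51 -1.24]
shift [0.14 0.12 0.15] turn [-0.    0.07  0.05] rows>= 0.1
tgt [0.4246 0.2004 0.1996]
shift [-2.62  1.8   3.33] turn [  0.03 -11.97   0.05] rows>= 8.4
```

View pics/w12.png

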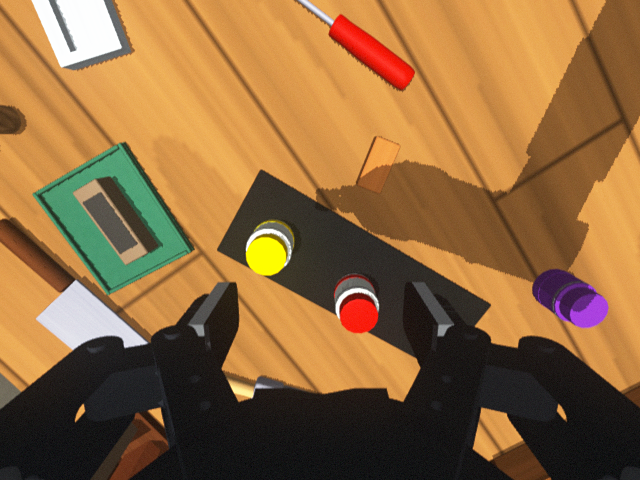

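```bash
python3 -c "
from h import *
o=telemetry.get_obs(); print(ray('wrist',359,314,.072,o),ray('wrist',267,256,.072,o))
p=cv2.imread('pics/w12.png')[:,:,::-1]; crop(p,220,180,420,360,4,'w12c')"
```

```text
[0.45928725 0.24721859 0.072     ] [0.50267687 0.13350747 0.072     ]
```

View pics/w12c.png

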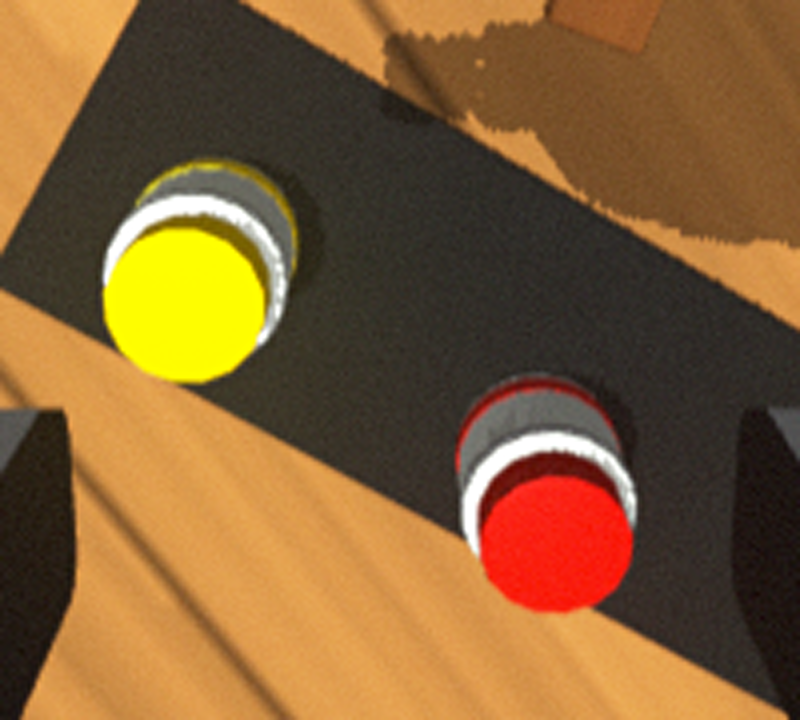

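Call:
play_rows(
  steps=[
    {"x": -0.3, "y": 0.2, "z": 0.3, "ax": 0, "ay": -1.3, "az": 0},
    {"x": -0.6, "y": 0.4, "z": 0.6, "ax": 0, "ay": -2.6, "az": 0},
    {"x": -0.9, "y": 0.6, "z": 0.9, "ax": 0, "ay": -3.9, "az": 0},
    {"x": -1.2, "y": 0.8, "z": 1.3, "ax": 0, "ay": -5.2, "az": 0},
    {"x": -1.5, "y": 1, "z": 1.7, "ax": 0, "ay": -6.5, "az": 0},
    {"x": -1.8, "y": 1.2, "z": 2.1, "ax": 0, "ay": -7.8, "az": 0},
    {"x": -2.1, "y": 1.4, "z": 2.5, "ax": 0, "ay": -9.1, "az": 0},
    {"x": -2.4, "y": 1.6, "z": 2.9, "ax": 0, "ay": -10.4, "az": 0},
    {"x": -2.6, "y": 1.8, "z": 3.3, "ax": 0, "ay": -11.9, "az": 0},
    {"x": -2.6, "y": 1.8, "z": 3.3, "ax": 0, "ay": -11.9, "az": 0},
  ],
)

```text
time: 13.85
tool_pos: [0.4187, 0.1974, 0.1963]
ee_rot: [[-0.325, -0.828, 0.458], [-0.463, 0.561, 0.687], [-0.825, 0.011, -0.565]]
wrist_force: [-1.1, -0.4, -2.0]
finger_gap: 0.816
```

```bash
python3 -c "
from h import *
o=log(); jarplan([.46,.249],55,-30,0,.044,back=.09,up=.12); jarplan([.46,.249],55,-30,0,.044,back=.085,up=.01); snap('wrist','w13')"
```

```text
t 13.85 p [0.4187 0.1974 0.1963] F [-1.1 -0.4 -2. ] gap 69.7 q [ 0.1  -0.17 -0.51 -1.06 -0.82 -0.1 ]
tgt [0.4246 0.1984 0.1996]
shift [-0.21 -0.17  0.06] turn [ 0.22 -0.88 -0.02] rows>= 0.6
tgt [0.4271 0.202  0.0871]
shift [ 3.41 -0.23  2.74] turn [ 0.22 -0.88 -0.02] rows>= 2.6
```

View pics/w13.png

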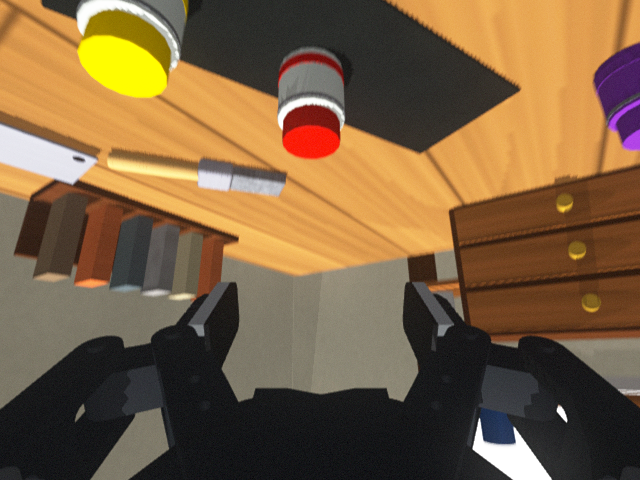

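Call:
play_rows(
  steps=[
    {"x": 0.8, "y": 0, "z": 0.6, "ax": 0.2, "ay": -0.8, "az": 0},
    {"x": 1.6, "y": -0.1, "z": 1.2, "ax": 0.2, "ay": -0.8, "az": 0},
    {"x": 2.4, "y": -0.2, "z": 1.9, "ax": 0.2, "ay": -0.8, "az": 0},
    {"x": 3.2, "y": -0.2, "z": 2.5, "ax": 0.2, "ay": -0.8, "az": 0},
    {"x": 3.4, "y": -0.2, "z": 2.7, "ax": 0.2, "ay": -0.8, "az": 0},
    {"x": 3.4, "y": -0.2, "z": 2.7, "ax": 0.2, "ay": -0.8, "az": 0},
    {"x": 3.4, "y": -0.2, "z": 2.7, "ax": 0.2, "ay": -0.8, "az": 0},
    {"x": 3.4, "y": -0.2, "z": 2.7, "ax": 0.2, "ay": -0.8, "az": 0},
  ],
)

```text
time: 14.57
tool_pos: [0.4252, 0.2014, 0.0886]
ee_rot: [[-0.294, -0.82, 0.491], [-0.416, 0.572, 0.707], [-0.861, 0.003, -0.509]]
wrist_force: [0.3, 0.4, -0.8]
finger_gap: 0.82
```

```bash
python3 -c "
from h import *
o=log(); jarplan([.46,.249],55,-30,0,.044,back=.085,up=.01); jarplan([.46,.249],55,-30,0,.044); snap('wrist','w14');print(proj('wrist',[.46,.249,.072],o),ray('wrist',320,100,.072,o))
p,d,W=snap('scene'); crop(p,250,100,500,290,3,'s14')"
```

```text
t 14.57 p [0.4252 0.2014 0.0886] F [ 0.3  0.4 -0.8] gap 70.0 q [-0.14  0.14 -0.63 -1.45 -0.89  0.6 ]
tgt [0.4271 0.202  0.0871]
shift [ 0.02 -0.05  0.08] turn [ 0.04 -0.12 -0.02] rows>= 0.1
tgt [0.4693 0.2623 0.0346]
shift [ 0.33 -0.06  3.69] turn [ 0.04 -0.12 -0.02] rows>= 2.2
(np.float64(317.4424492356167), np.float64(275.6626264362634)) [0.35937756 0.10793697 0.072     ]
```

View pics/w14.png

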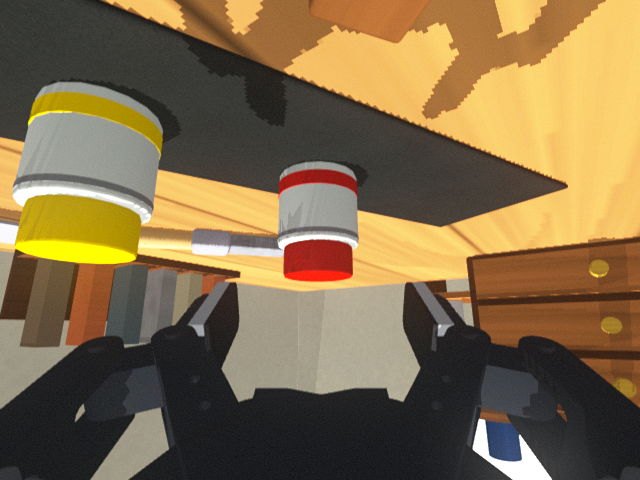

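View pics/s14.png

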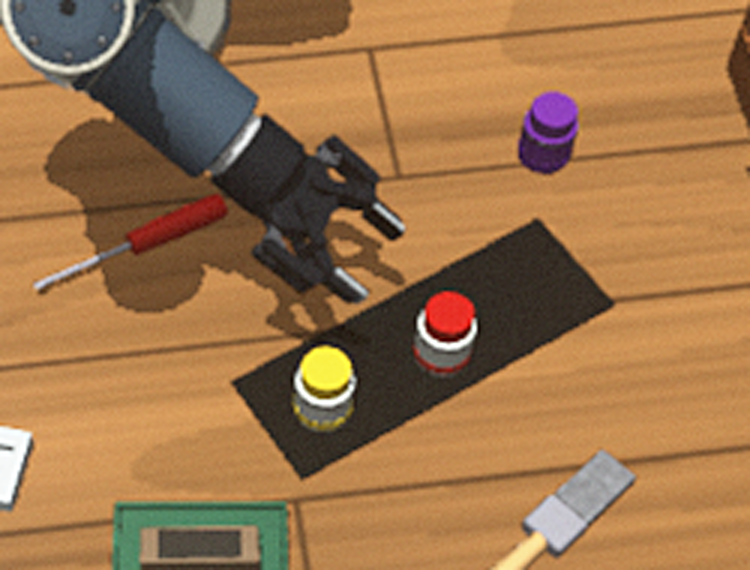

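Call:
play_rows(
  steps=[
    {"x": 0.1, "y": 0, "z": 1, "ax": 0, "ay": -0.1, "az": 0},
    {"x": 0.2, "y": -0.05, "z": 2, "ax": 0, "ay": -0.1, "az": 0},
    {"x": 0.3, "y": -0.05, "z": 3, "ax": 0, "ay": -0.1, "az": 0},
    {"x": 0.33, "y": -0.05, "z": 3.7, "ax": 0, "ay": -0.1, "az": 0},
    {"x": 0.33, "y": -0.05, "z": 3.7, "ax": 0, "ay": -0.1, "az": 0},
    {"x": 0.33, "y": -0.05, "z": 3.7, "ax": 0, "ay": -0.1, "az": 0},
  ],
)

```text
time: 15.17
tool_pos: [0.4686, 0.2632, 0.0341]
ee_rot: [[-0.29, -0.82, 0.493], [-0.409, 0.572, 0.711], [-0.865, 0.004, -0.501]]
wrist_force: [-1.0, -0.2, -0.0]
finger_gap: 0.82
```

```bash
python3 -c "
from h import *
o=log(); jarplan([.46,.249],55,-30,0,.044); snap('wrist','w15')"
```

```text
t 15.17 p [0.4686 0.2632 0.0341] F [-1.  -0.2 -0. ] gap 70.1 q [-0.05  0.37 -0.6  -1.7  -0.83  0.86]
tgt [0.4693 0.2623 0.0346]
shift [-0.01 -0.05 -0.02] turn [ 0.05 -0.02 -0.03] rows>= 0.0
```

View pics/w15.png

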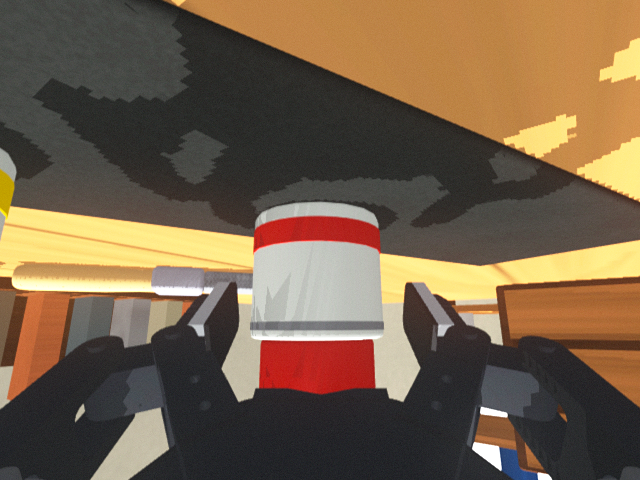

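The jar body is centred between the pads, so I'll grip it.

Call:
play_rows(
  steps=[
    {"x": 0, "y": 0, "z": 0, "ax": 0, "ay": 0, "az": 0},
    {"x": 0, "y": 0, "z": 0, "ax": 0, "ay": 0, "az": 0},
    {"x": 0, "y": 0, "z": 0, "ax": 0, "ay": 0, "az": 0},
    {"x": 0, "y": 0, "z": 0, "ax": 0, "ay": 0, "az": 0},
    {"x": 0, "y": 0, "z": 0, "ax": 0, "ay": 0, "az": 0},
    {"x": 0, "y": 0, "z": 0, "ax": 0, "ay": 0, "az": 0},
    {"x": 0, "y": 0, "z": 0, "ax": 0, "ay": 0, "az": 0},
  ],
  jaw=0,
  grip_force=70,
)

```text
time: 15.8
tool_pos: [0.469, 0.2625, 0.0353]
ee_rot: [[-0.289, -0.819, 0.495], [-0.408, 0.573, 0.711], [-0.866, 0.003, -0.499]]
wrist_force: [-3.8, -3.7, 7.0]
finger_gap: 0.585
```

```bash
python3 -c "
from h import *
o=log(); snap('wrist','w16'); print(o['ee_rot'].round(4).tolist()); p=o['tool_pos']; plan(p+[0,0,.08],o['ee_rot'])"
```

```text
t 15.8 p [0.469  0.2625 0.0353] F [-3.8 -3.7  7. ] gap 50.0 q [-0.05  0.37 -0.6  -1.7  -0.84  0.86]
[[-0.2886, -0.8193, 0.4954], [-0.4075, 0.5733, 0.7108], [-0.8664, 0.0032, -0.4994]]
shift [-2.77  0.01 -1.6 ] turn [ 0.  0. -0.] rows>= 1.9
```

View pics/w16.png

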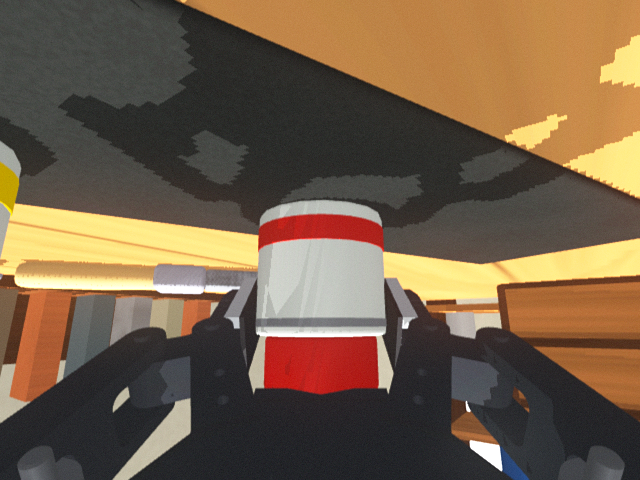

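Call:
play_rows(
  steps=[
    {"x": -0.4, "y": 0, "z": -0.23, "ax": 0, "ay": 0, "az": 0},
    {"x": -1.2, "y": 0, "z": -0.7, "ax": 0, "ay": 0, "az": 0},
    {"x": -2.3, "y": 0, "z": -1.33, "ax": 0, "ay": 0, "az": 0},
    {"x": -3.46, "y": 0, "z": -2, "ax": 0, "ay": 0, "az": 0},
    {"x": -3.46, "y": 0, "z": -2, "ax": 0, "ay": 0, "az": 0},
    {"x": -3.46, "y": 0, "z": -2, "ax": 0, "ay": 0, "az": 0},
  ],
)

```text
time: 16.35
tool_pos: [0.4693, 0.2629, 0.1368]
ee_rot: [[-0.284, -0.82, 0.497], [-0.409, 0.572, 0.711], [-0.867, -0.001, -0.498]]
wrist_force: [-0.6, 0.2, -1.8]
finger_gap: 0.586
```

```bash
python3 -c "
from h import *
o=log(); snap('wrist','w17'); 
R=tool(55,3,0); g=np.array([.43,.2,.28]); plan(g+R[:,2]*.0187,R)"
```

```text
t 16.35 p [0.4693 0.2629 0.1368] F [-0.6  0.2 -1.8] gap 50.0 q [ 0.1   0.08 -0.51 -1.42 -0.73  0.33]
shift [-3.98 -0.16 -4.83] turn [ 0.02 -6.61 -0.02] rows>= 4.6
```

View pics/w17.png

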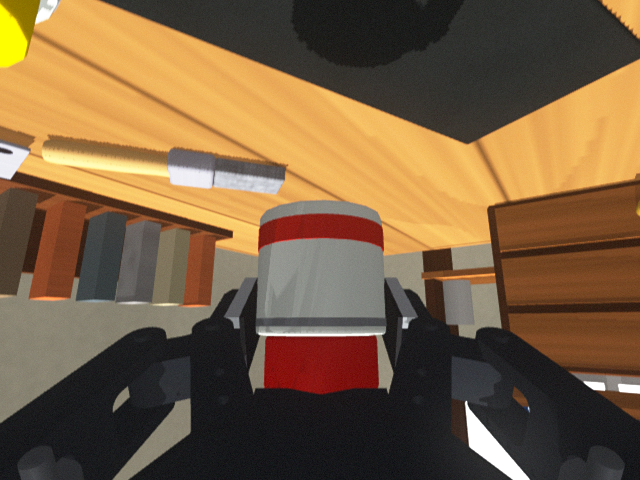

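The jar is held firm and clear of the mat. Next I pitch up, with the jar tilting back 33°, and retreat to the flip place.

Call:
play_rows(
  steps=[
    {"x": -0.7, "y": 0, "z": -0.8, "ax": 0, "ay": -1, "az": 0},
    {"x": -1.4, "y": 0, "z": -1.6, "ax": 0, "ay": -2, "az": 0},
    {"x": -2.1, "y": -0.1, "z": -2.4, "ax": 0, "ay": -3, "az": 0},
    {"x": -2.8, "y": -0.1, "z": -3.2, "ax": 0, "ay": -4, "az": 0},
    {"x": -3.4, "y": -0.1, "z": -4, "ax": 0, "ay": -5.2, "az": 0},
    {"x": -4, "y": -0.2, "z": -4.8, "ax": 0, "ay": -6.6, "az": 0},
    {"x": -4, "y": -0.2, "z": -4.8, "ax": 0, "ay": -6.6, "az": 0},
    {"x": -4, "y": -0.2, "z": -4.8, "ax": 0, "ay": -6.6, "az": 0},
    {"x": -4, "y": -0.2, "z": -4.8, "ax": 0, "ay": -6.6, "az": 0},
  ],
)

```text
time: 17.15
tool_pos: [0.4436, 0.2149, 0.2789]
ee_rot: [[0.021, -0.818, 0.574], [0.043, 0.575, 0.817], [-0.999, 0.007, 0.047]]
wrist_force: [0.5, -0.1, -1.9]
finger_gap: 0.584
```

```bash
python3 - <<'E'
from h import *
from kin import path,FK
o=log(); R=tool(55,3,0); g=np.array([.43,.2,.28]); plan(g+R[:,2]*.0187,R)
q=o["joint_positions"];p,R0=FK(q)
from scipy.spatial.transform import Rotation as Ro
Q,b=path([(p,R0@Ro.from_euler('z',a,degrees=True).as_matrix()) for a in(90,180)],q);print(b,Q[-1].round(2),Q.min(0).round(2),Q.max(0).round(2))
snap('scene','s18')
E
```

```text
t 17.15 p [0.4436 0.2149 0.2789] F [ 0.5 -0.1 -1.9] gap 49.9 q [-0.43  0.18 -0.66 -1.74 -1.49  0.84]
shift [-0.09  0.1  -0.05] turn [-0.02 -0.06 -0.08] rows>= 0.1
3.7220604376386746e-10 [-0.43  0.18 -0.66 -1.74 -1.49 -2.3 ] [-0.43  0.18 -0.66 -1.74 -1.49 -2.3 ] [-0.43  0.18 -0.66 -1.74 -1.49  0.84]
```

View pics/s18.png

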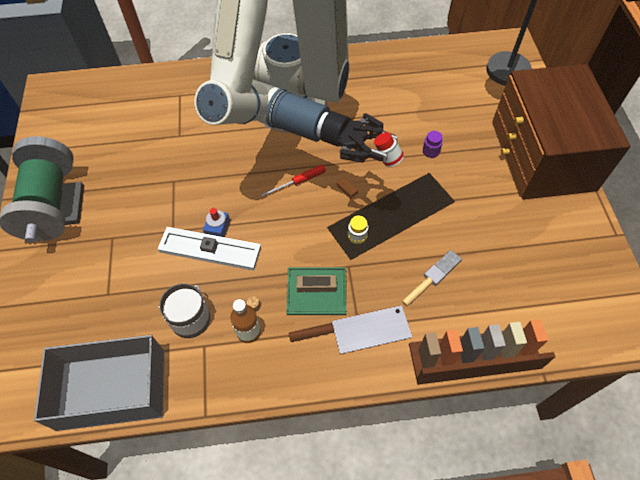

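Roll 180° on joint 6.

Call:
play_rows(
  steps=[
    {"x": 0, "y": 0, "z": 0, "ax": 0, "ay": 0, "az": 1.2},
    {"x": 0, "y": 0, "z": 0, "ax": 0, "ay": 0, "az": 2.4},
    {"x": 0, "y": 0, "z": 0, "ax": 0, "ay": 0, "az": 3.6},
    {"x": 0, "y": 0, "z": 0, "ax": 0, "ay": 0, "az": 4.8},
    {"x": 0, "y": 0, "z": 0, "ax": 0, "ay": 0, "az": 6},
    {"x": 0, "y": 0, "z": 0, "ax": 0, "ay": 0, "az": 7.2},
    {"x": 0, "y": 0, "z": 0, "ax": 0, "ay": 0, "az": 8.4},
    {"x": 0, "y": 0, "z": 0, "ax": 0, "ay": 0, "az": 9.6},
    {"x": 0, "y": 0, "z": 0, "ax": 0, "ay": 0, "az": 10.8},
    {"x": 0, "y": 0, "z": 0, "ax": 0, "ay": 0, "az": 12},
  ],
)

```text
time: 18.03
tool_pos: [0.4426, 0.2164, 0.2806]
ee_rot: [[-0.7, -0.429, 0.571], [0.517, 0.247, 0.819], [-0.493, 0.869, 0.049]]
wrist_force: [-0.4, 0.5, -1.2]
finger_gap: 0.585
```

Call:
play_rows(
  steps=[
    {"x": 0, "y": 0, "z": 0, "ax": 0, "ay": 0, "az": 1.2},
    {"x": 0, "y": 0, "z": 0, "ax": 0, "ay": 0, "az": 2.4},
    {"x": 0, "y": 0, "z": 0, "ax": 0, "ay": 0, "az": 3.6},
    {"x": 0, "y": 0, "z": 0, "ax": 0, "ay": 0, "az": 4.8},
    {"x": 0, "y": 0, "z": 0, "ax": 0, "ay": 0, "az": 6},
    {"x": 0, "y": 0, "z": 0, "ax": 0, "ay": 0, "az": 7.2},
    {"x": 0, "y": 0, "z": 0, "ax": 0, "ay": 0, "az": 8.4},
    {"x": 0, "y": 0, "z": 0, "ax": 0, "ay": 0, "az": 9.6},
    {"x": 0, "y": 0, "z": 0, "ax": 0, "ay": 0, "az": 10.8},
    {"x": 0, "y": 0, "z": 0, "ax": 0, "ay": 0, "az": 12},
  ],
)

```text
time: 18.87
tool_pos: [0.4426, 0.2164, 0.2806]
ee_rot: [[-0.721, 0.391, 0.571], [0.473, -0.325, 0.819], [0.506, 0.861, 0.049]]
wrist_force: [-0.6, 0.5, -1.5]
finger_gap: 0.587
```

Call:
play_rows(
  steps=[
    {"x": 0, "y": 0, "z": 0, "ax": 0, "ay": 0, "az": 1.2},
    {"x": 0, "y": 0, "z": 0, "ax": 0, "ay": 0, "az": 2.4},
    {"x": 0, "y": 0, "z": 0, "ax": 0, "ay": 0, "az": 3.6},
    {"x": 0, "y": 0, "z": 0, "ax": 0, "ay": 0, "az": 4.8},
    {"x": 0, "y": 0, "z": 0, "ax": 0, "ay": 0, "az": 6},
    {"x": 0, "y": 0, "z": 0, "ax": 0, "ay": 0, "az": 7.2},
    {"x": 0, "y": 0, "z": 0, "ax": 0, "ay": 0, "az": 8.4},
    {"x": 0, "y": 0, "z": 0, "ax": 0, "ay": 0, "az": 9.6},
    {"x": 0, "y": 0, "z": 0, "ax": 0, "ay": 0, "az": 10.8},
    {"x": 0, "y": 0, "z": 0, "ax": 0, "ay": 0, "az": 12},
  ],
)

```text
time: 19.7
tool_pos: [0.4426, 0.2164, 0.2805]
ee_rot: [[-0.022, 0.82, 0.571], [-0.045, -0.572, 0.819], [0.999, -0.008, 0.049]]
wrist_force: [0.2, -0.1, -0.9]
finger_gap: 0.587
```

```bash
python3 - <<'E'
from h import *
o=log(); print(o["ee_rot"].round(3).tolist())
Rg=np.array([[-0.2886, -0.8193, 0.4954], [-0.4075, 0.5733, 0.7108], [-0.8664, 0.0032, -0.4994]])
print("jar tilt if rigid",np.degrees(np.arccos((o["ee_rot"]@Rg.T)[2,2])))
p,d,W=snap('scene');crop(p,300,80,480,220,4,'s19'); snap('wrist','w19')
E
```

```text
t 19.7 p [0.4426 0.2164 0.2805] F [ 0.2 -0.1 -0.9] gap 50.2 q [-0.43  0.17 -0.66 -1.74 -1.49 -2.31]
[[-0.022, 0.82, 0.571], [-0.045, -0.572, 0.819], [0.999, -0.008, 0.049]]
jar tilt if rigid 152.85649839322068
```

View pics/s19.png

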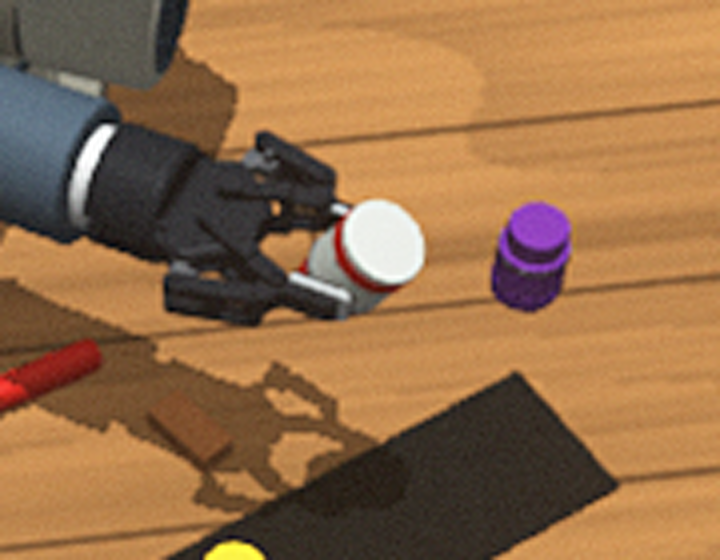

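View pics/w19.png

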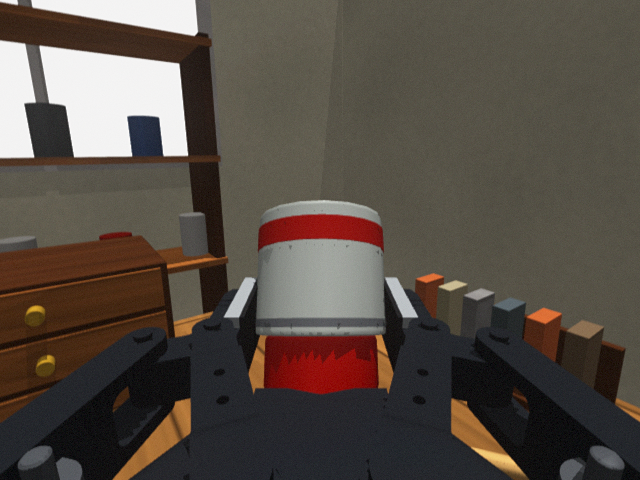

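Tilted about 153° with no slip (the wrist view is unchanged). Holding it lid-down for 2.5 s.

Call:
play_rows(
  steps=[
    {"x": 0, "y": 0, "z": 0, "ax": 0, "ay": 0, "az": 0},
    {"x": 0, "y": 0, "z": 0, "ax": 0, "ay": 0, "az": 0},
    {"x": 0, "y": 0, "z": 0, "ax": 0, "ay": 0, "az": 0},
    {"x": 0, "y": 0, "z": 0, "ax": 0, "ay": 0, "az": 0},
    {"x": 0, "y": 0, "z": 0, "ax": 0, "ay": 0, "az": 0},
    {"x": 0, "y": 0, "z": 0, "ax": 0, "ay": 0, "az": 0},
    {"x": 0, "y": 0, "z": 0, "ax": 0, "ay": 0, "az": 0},
    {"x": 0, "y": 0, "z": 0, "ax": 0, "ay": 0, "az": 0},
    {"x": 0, "y": 0, "z": 0, "ax": 0, "ay": 0, "az": 0},
    {"x": 0, "y": 0, "z": 0, "ax": 0, "ay": 0, "az": 0},
  ],
)

```text
time: 20.63
tool_pos: [0.443, 0.2152, 0.2804]
ee_rot: [[-0.025, 0.819, 0.573], [-0.044, -0.574, 0.818], [0.999, -0.005, 0.051]]
wrist_force: [0.4, -0.6, -1.2]
finger_gap: 0.588
```

Call:
play_rows(
  steps=[
    {"x": 0, "y": 0, "z": 0, "ax": 0, "ay": 0, "az": 0},
    {"x": 0, "y": 0, "z": 0, "ax": 0, "ay": 0, "az": 0},
    {"x": 0, "y": 0, "z": 0, "ax": 0, "ay": 0, "az": 0},
    {"x": 0, "y": 0, "z": 0, "ax": 0, "ay": 0, "az": 0},
    {"x": 0, "y": 0, "z": 0, "ax": 0, "ay": 0, "az": 0},
    {"x": 0, "y": 0, "z": 0, "ax": 0, "ay": 0, "az": 0},
    {"x": 0, "y": 0, "z": 0, "ax": 0, "ay": 0, "az": 0},
    {"x": 0, "y": 0, "z": 0, "ax": 0, "ay": 0, "az": 0},
    {"x": 0, "y": 0, "z": 0, "ax": 0, "ay": 0, "az": 0},
    {"x": 0, "y": 0, "z": 0, "ax": 0, "ay": 0, "az": 0},
  ],
)

```text
time: 21.47
tool_pos: [0.443, 0.2153, 0.2805]
ee_rot: [[-0.025, 0.819, 0.573], [-0.044, -0.573, 0.818], [0.999, -0.005, 0.051]]
wrist_force: [0.0, 0.2, -1.2]
finger_gap: 0.584
```

Call:
play_rows(
  steps=[
    {"x": 0, "y": 0, "z": 0, "ax": 0, "ay": 0, "az": 0},
    {"x": 0, "y": 0, "z": 0, "ax": 0, "ay": 0, "az": 0},
    {"x": 0, "y": 0, "z": 0, "ax": 0, "ay": 0, "az": 0},
    {"x": 0, "y": 0, "z": 0, "ax": 0, "ay": 0, "az": 0},
    {"x": 0, "y": 0, "z": 0, "ax": 0, "ay": 0, "az": 0},
    {"x": 0, "y": 0, "z": 0, "ax": 0, "ay": 0, "az": 0},
    {"x": 0, "y": 0, "z": 0, "ax": 0, "ay": 0, "az": 0},
    {"x": 0, "y": 0, "z": 0, "ax": 0, "ay": 0, "az": 0},
    {"x": 0, "y": 0, "z": 0, "ax": 0, "ay": 0, "az": 0},
    {"x": 0, "y": 0, "z": 0, "ax": 0, "ay": 0, "az": 0},
  ],
)

```text
time: 22.3
tool_pos: [0.443, 0.2152, 0.2805]
ee_rot: [[-0.025, 0.819, 0.573], [-0.044, -0.573, 0.818], [0.999, -0.005, 0.051]]
wrist_force: [-0.4, -0.6, -2.2]
finger_gap: 0.584
```

Call:
play_rows(
  steps=[
    {"x": 0, "y": 0, "z": 0, "ax": 0, "ay": 0, "az": -1.2},
    {"x": 0, "y": 0, "z": 0, "ax": 0, "ay": 0, "az": -2.4},
    {"x": 0, "y": 0, "z": 0, "ax": 0, "ay": 0, "az": -3.6},
    {"x": 0, "y": 0, "z": 0, "ax": 0, "ay": 0, "az": -4.8},
    {"x": 0, "y": 0, "z": 0, "ax": 0, "ay": 0, "az": -6},
    {"x": 0, "y": 0, "z": 0, "ax": 0, "ay": 0, "az": -7.2},
    {"x": 0, "y": 0, "z": 0, "ax": 0, "ay": 0, "az": -8.4},
    {"x": 0, "y": 0, "z": 0, "ax": 0, "ay": 0, "az": -9.6},
    {"x": 0, "y": 0, "z": 0, "ax": 0, "ay": 0, "az": -10.8},
    {"x": 0, "y": 0, "z": 0, "ax": 0, "ay": 0, "az": -12},
  ],
)

```text
time: 23.13
tool_pos: [0.443, 0.2152, 0.2805]
ee_rot: [[-0.724, 0.384, 0.573], [0.476, -0.323, 0.818], [0.499, 0.865, 0.051]]
wrist_force: [0.4, 0.7, -1.8]
finger_gap: 0.59
```

Call:
play_rows(
  steps=[
    {"x": 0, "y": 0, "z": 0, "ax": 0, "ay": 0, "az": -1.2},
    {"x": 0, "y": 0, "z": 0, "ax": 0, "ay": 0, "az": -2.4},
    {"x": 0, "y": 0, "z": 0, "ax": 0, "ay": 0, "az": -3.6},
    {"x": 0, "y": 0, "z": 0, "ax": 0, "ay": 0, "az": -4.8},
    {"x": 0, "y": 0, "z": 0, "ax": 0, "ay": 0, "az": -6},
    {"x": 0, "y": 0, "z": 0, "ax": 0, "ay": 0, "az": -7.2},
    {"x": 0, "y": 0, "z": 0, "ax": 0, "ay": 0, "az": -8.4},
    {"x": 0, "y": 0, "z": 0, "ax": 0, "ay": 0, "az": -9.6},
    {"x": 0, "y": 0, "z": 0, "ax": 0, "ay": 0, "az": -10.8},
    {"x": 0, "y": 0, "z": 0, "ax": 0, "ay": 0, "az": -12},
  ],
)

```text
time: 23.97
tool_pos: [0.443, 0.2153, 0.2805]
ee_rot: [[-0.695, -0.435, 0.573], [0.517, 0.251, 0.818], [-0.5, 0.865, 0.051]]
wrist_force: [-1.2, 0.2, -0.8]
finger_gap: 0.585
```

Call:
play_rows(
  steps=[
    {"x": 0, "y": 0, "z": 0, "ax": 0, "ay": 0, "az": -1.2},
    {"x": 0, "y": 0, "z": 0, "ax": 0, "ay": 0, "az": -2.4},
    {"x": 0, "y": 0, "z": 0, "ax": 0, "ay": 0, "az": -3.6},
    {"x": 0, "y": 0, "z": 0, "ax": 0, "ay": 0, "az": -4.8},
    {"x": 0, "y": 0, "z": 0, "ax": 0, "ay": 0, "az": -6},
    {"x": 0, "y": 0, "z": 0, "ax": 0, "ay": 0, "az": -7.2},
    {"x": 0, "y": 0, "z": 0, "ax": 0, "ay": 0, "az": -8.4},
    {"x": 0, "y": 0, "z": 0, "ax": 0, "ay": 0, "az": -9.6},
    {"x": 0, "y": 0, "z": 0, "ax": 0, "ay": 0, "az": -10.8},
    {"x": 0, "y": 0, "z": 0, "ax": 0, "ay": 0, "az": -12},
  ],
)

```text
time: 24.8
tool_pos: [0.443, 0.2152, 0.2805]
ee_rot: [[0.03, -0.819, 0.573], [0.041, 0.574, 0.818], [-0.999, -0.0, 0.051]]
wrist_force: [0.1, 0.5, -1.3]
finger_gap: 0.588
```

```bash
python3 - <<'E'
from h import *
o=log(); Rg=np.array([[-0.2886, -0.8193, 0.4954], [-0.4075, 0.5733, 0.7108], [-0.8664, 0.0032, -0.4994]])
plan(np.array([.469,.2625,.1353]),Rg)
snap('scene','s20'); snap('wrist','w20')
E
```

```text
t 24.8 p [0.443  0.2152 0.2805] F [ 0.1  0.5 -1.3] gap 50.2 q [-0.43  0.17 -0.66 -1.74 -1.49  0.84]
shift [5.91 0.23 1.85] turn [-0.01  6.58  0.04] rows>= 4.6
```

View pics/s20.png

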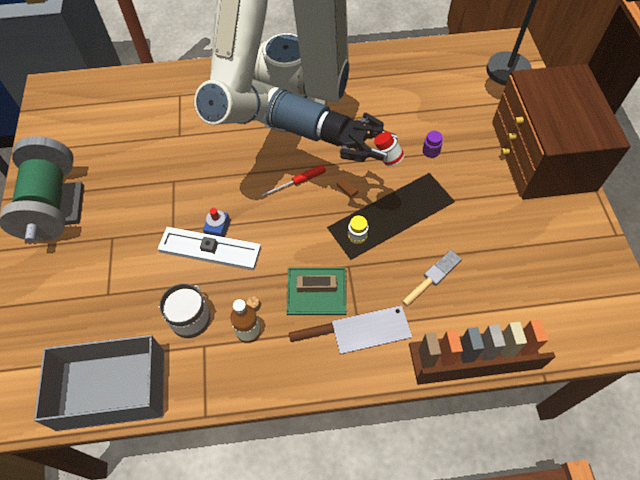

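View pics/w20.png

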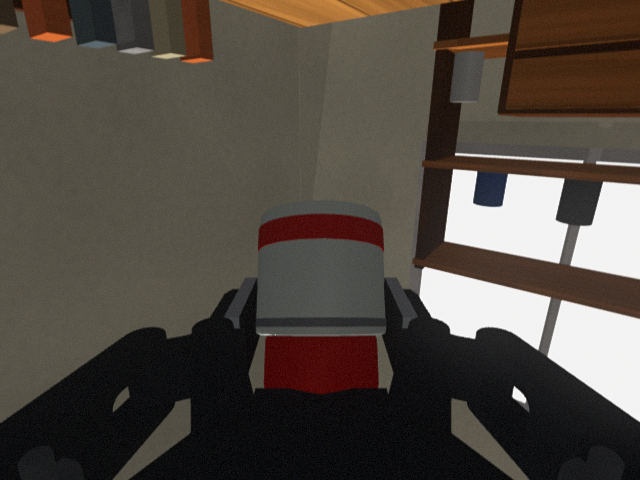

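Call:
play_rows(
  steps=[
    {"x": 1, "y": 0, "z": 0.3, "ax": 0, "ay": 1.1, "az": 0},
    {"x": 2, "y": 0, "z": 0.6, "ax": 0, "ay": 2.2, "az": 0},
    {"x": 3, "y": 0.1, "z": 0.9, "ax": 0, "ay": 3.3, "az": 0},
    {"x": 4, "y": 0.1, "z": 1.2, "ax": 0, "ay": 4.4, "az": 0},
    {"x": 5, "y": 0.2, "z": 1.5, "ax": 0, "ay": 5.5, "az": 0},
    {"x": 5.9, "y": 0.2, "z": 1.85, "ax": 0, "ay": 6.6, "az": 0},
    {"x": 5.9, "y": 0.2, "z": 1.85, "ax": 0, "ay": 6.6, "az": 0},
    {"x": 5.9, "y": 0.2, "z": 1.85, "ax": 0, "ay": 6.6, "az": 0},
    {"x": 5.9, "y": 0.2, "z": 1.85, "ax": 0, "ay": 6.6, "az": 0},
  ],
)

```text
time: 25.65
tool_pos: [0.4682, 0.2631, 0.1353]
ee_rot: [[-0.292, -0.82, 0.493], [-0.407, 0.573, 0.712], [-0.865, 0.007, -0.501]]
wrist_force: [-0.1, 0.0, -1.7]
finger_gap: 0.585
```

```bash
python3 - <<'E'
from h import *
o=log(); Rg=np.array([[-0.2886, -0.8193, 0.4954], [-0.4075, 0.5733, 0.7108], [-0.8664, 0.0032, -0.4994]])
plan(np.array([.469,.2625,.0375]),Rg)
E
```

```text
t 25.65 p [0.4682 0.2631 0.1353] F [-0.1  0.  -1.7] gap 49.9 q [ 0.1   0.08 -0.51 -1.42 -0.73  0.32]
shift [ 3.39 -0.07  1.96] turn [ 0.03 -0.02 -0.04] rows>= 2.3
```

Call:
play_rows(
  steps=[
    {"x": 1, "y": 0, "z": 0.58, "ax": 0, "ay": 0, "az": 0},
    {"x": 2, "y": 0, "z": 1.16, "ax": 0, "ay": 0, "az": 0},
    {"x": 2.8, "y": 0, "z": 1.6, "ax": 0, "ay": 0, "az": 0},
    {"x": 3.2, "y": 0, "z": 1.85, "ax": 0, "ay": 0, "az": 0},
    {"x": 3.38, "y": 0, "z": 1.95, "ax": 0, "ay": 0, "az": 0},
    {"x": 3.38, "y": 0, "z": 1.95, "ax": 0, "ay": 0, "az": 0},
    {"x": 3.38, "y": 0, "z": 1.95, "ax": 0, "ay": 0, "az": 0},
  ],
)

```text
time: 26.23
tool_pos: [0.4694, 0.2609, 0.0377]
ee_rot: [[-0.294, -0.817, 0.497], [-0.406, 0.577, 0.709], [-0.865, 0.007, -0.501]]
wrist_force: [-0.2, -0.4, -0.7]
finger_gap: 0.584
```

```bash
python3 - <<'E'
from h import *
o=log(); Rg=np.array([[-0.2886, -0.8193, 0.4954], [-0.4075, 0.5733, 0.7108], [-0.8664, 0.0032, -0.4994]])
plan(np.array([.469,.2625,.035]),Rg); snap('wrist','w21')
E
```

```text
t 26.23 p [0.4694 0.2609 0.0377] F [-0.2 -0.4 -0.7] gap 49.8 q [-0.05  0.36 -0.6  -1.69 -0.83  0.84]
shift [0.07 0.05 0.09] turn [-0.03 -0.03 -0.06] rows>= 0.1
```

View pics/w21.png

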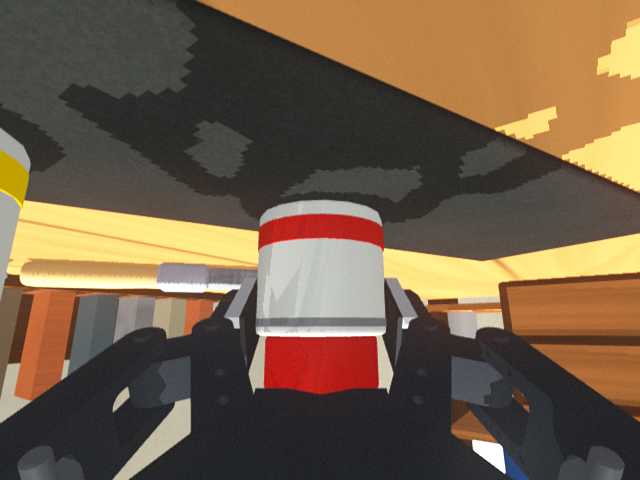

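Call:
play_rows(
  steps=[
    {"x": 0.05, "y": 0, "z": 0.03, "ax": 0, "ay": 0, "az": 0},
    {"x": 0.1, "y": 0, "z": 0.06, "ax": 0, "ay": 0, "az": 0},
    {"x": 0.1, "y": 0, "z": 0.06, "ax": 0, "ay": 0, "az": 0},
    {"x": 0.1, "y": 0, "z": 0.06, "ax": 0, "ay": 0, "az": 0},
  ],
)

```text
time: 26.62
tool_pos: [0.4687, 0.2628, 0.0354]
ee_rot: [[-0.29, -0.819, 0.494], [-0.408, 0.573, 0.71], [-0.865, 0.004, -0.501]]
wrist_force: [-0.0, 0.9, -1.8]
finger_gap: 0.579
```

Call:
play_rows(
  steps=[
    {"x": 0, "y": 0, "z": 0, "ax": 0, "ay": 0, "az": 0},
    {"x": 0, "y": 0, "z": 0, "ax": 0, "ay": 0, "az": 0},
    {"x": 0, "y": 0, "z": 0, "ax": 0, "ay": 0, "az": 0},
    {"x": 0, "y": 0, "z": 0, "ax": 0, "ay": 0, "az": 0},
    {"x": 0, "y": 0, "z": 0, "ax": 0, "ay": 0, "az": 0},
    {"x": 0, "y": 0, "z": 0, "ax": 0, "ay": 0, "az": 0},
  ],
  jaw=70,
)

```text
time: 27.12
tool_pos: [0.4687, 0.2627, 0.0352]
ee_rot: [[-0.291, -0.819, 0.494], [-0.408, 0.573, 0.71], [-0.865, 0.005, -0.501]]
wrist_force: [0.7, 0.5, 0.3]
finger_gap: 0.824
```

Call:
play_rows(
  steps=[
    {"x": 0, "y": 0, "z": -1, "ax": 0, "ay": 0, "az": 0},
    {"x": -0.1, "y": 0, "z": -2, "ax": 0, "ay": 0, "az": 0},
    {"x": -0.3, "y": 0, "z": -3.2, "ax": 0, "ay": 0, "az": 0},
    {"x": -0.6, "y": 0, "z": -4.2, "ax": 0, "ay": 0, "az": 0},
    {"x": -1.5, "y": 0, "z": -4.8, "ax": 0, "ay": 0, "az": 0},
    {"x": -3, "y": 0, "z": -5, "ax": 0, "ay": 0, "az": 0},
    {"x": -4, "y": 0, "z": -5, "ax": 0, "ay": 0, "az": 0},
    {"x": -4, "y": 0, "z": -5, "ax": 0, "ay": 0, "az": 0},
    {"x": -4, "y": 0, "z": -5, "ax": 0, "ay": 0, "az": 0},
    {"x": -4, "y": 0, "z": -5, "ax": 0, "ay": 0, "az": 0},
  ],
)

```text
time: 27.95
tool_pos: [0.4351, 0.2149, 0.1835]
ee_rot: [[-0.291, -0.82, 0.493], [-0.409, 0.573, 0.711], [-0.865, 0.006, -0.502]]
wrist_force: [-0.2, -0.5, 0.3]
finger_gap: 0.815
```

```bash
python3 - <<'E'
from h import *
o=log(); snap('wrist','w22'); p,d,W=snap('top','t22'); p,d,W=snap('scene');crop(p,250,100,500,290,3,'s22')
E
```

```text
t 27.95 p [0.4351 0.2149 0.1835] F [-0.2 -0.5  0.3] gap 69.6 q [ 0.03 -0.09 -0.53 -1.24 -0.83  0.12]
```

View pics/s22.png

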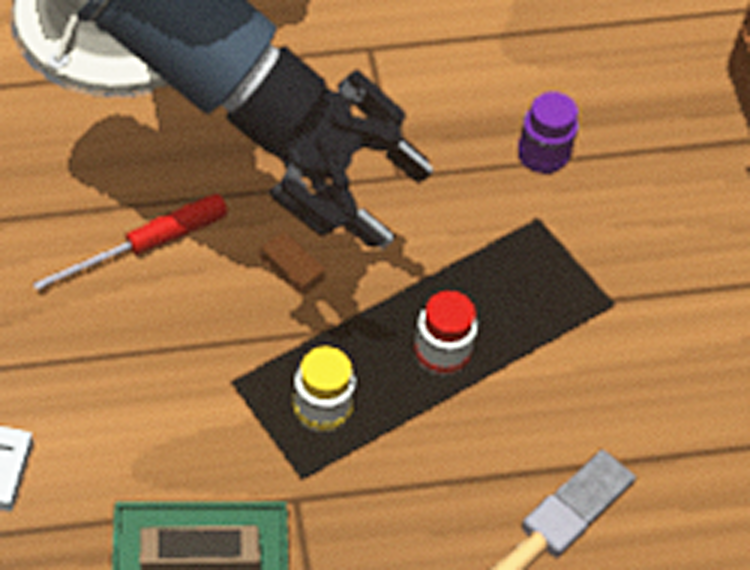

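View pics/t22.png

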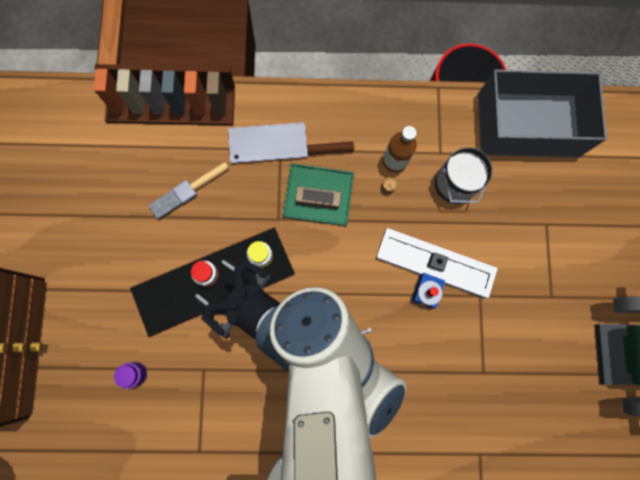

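View pics/w22.png

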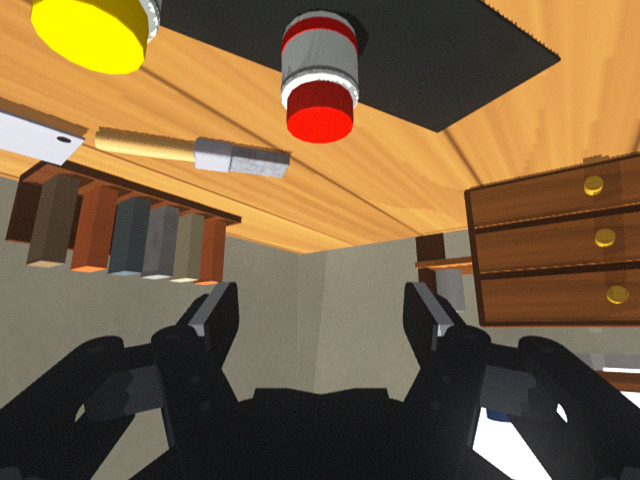

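Red stands upright at its old place and yellow is unmoved (top 259,253). Next is yellow.

```bash
python3 - <<'E'
from h import *
jarplan([.504,.1345],55,-30,0,.044,back=.085,up=.1)
E
```

```text
tgt [0.4711 0.0875 0.1772]
shift [ 1.84 -4.08 -2.79] turn [ 0.04 -0.04 -0.08] rows>= 3.2
```

Call:
play_rows(
  steps=[
    {"x": 0.4, "y": -0.9, "z": -0.8, "ax": 0, "ay": 0, "az": 0},
    {"x": 0.8, "y": -2, "z": -1.6, "ax": 0, "ay": 0, "az": 0},
    {"x": 1.3, "y": -3, "z": -2.3, "ax": 0, "ay": 0, "az": -0.1},
    {"x": 1.8, "y": -4.1, "z": -2.8, "ax": 0, "ay": 0, "az": -0.1},
    {"x": 1.8, "y": -4.1, "z": -2.8, "ax": 0, "ay": 0, "az": -0.1},
    {"x": 1.8, "y": -4.1, "z": -2.8, "ax": 0, "ay": 0, "az": -0.1},
    {"x": 1.8, "y": -4.1, "z": -2.8, "ax": 0, "ay": 0, "az": -0.1},
  ],
)

```text
time: 28.68
tool_pos: [0.472, 0.0876, 0.1789]
ee_rot: [[-0.286, -0.821, 0.494], [-0.412, 0.571, 0.71], [-0.865, 0.0, -0.501]]
wrist_force: [-0.2, 0.7, 0.5]
finger_gap: 0.822
```

```bash
python3 - <<'E'
from h import *
o=log();jarplan([.504,.1345],55,-30,0,.044,back=.085,up=.01); snap('wrist','w23')
print(proj('wrist',[.504,.1345,.072],o)); p,d,W=snap('top');crop(p,120,220,300,340,4,'t23')
E
```

```text
t 28.68 p [0.472  0.0876 0.1789] F [-0.2  0.7  0.5] gap 70.2 q [-0.35  0.07 -0.39 -1.18 -1.13  0.31]
tgt [0.4711 0.0875 0.0871]
shift [3.19 0.03 1.82] turn [ 0.03 -0.02  0.02] rows>= 2.2
(np.float64(320.7823111180112), np.float64(142.34229644806618))
```

View pics/w23.png

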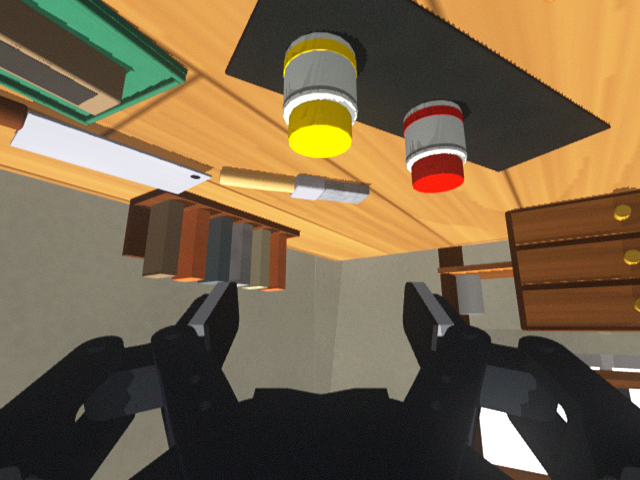

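View pics/t23.png

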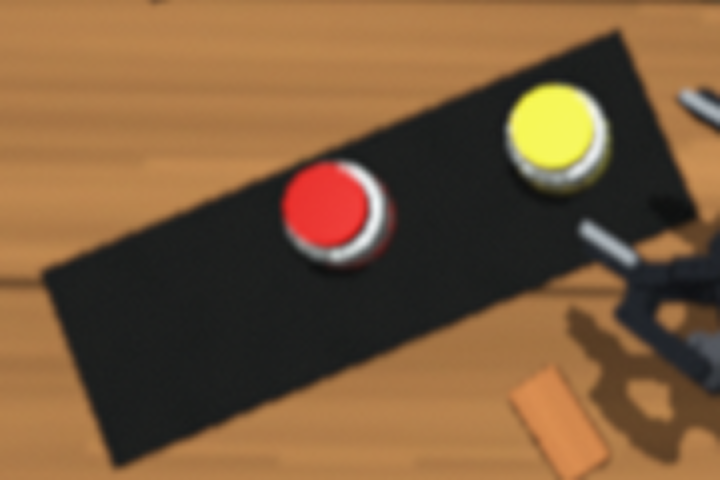

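Call:
play_rows(
  steps=[
    {"x": 1, "y": 0, "z": 0.6, "ax": 0, "ay": 0, "az": 0},
    {"x": 2.2, "y": 0, "z": 1.2, "ax": 0, "ay": 0, "az": 0},
    {"x": 3.2, "y": 0, "z": 1.8, "ax": 0, "ay": 0, "az": 0},
    {"x": 3.2, "y": 0, "z": 1.8, "ax": 0, "ay": 0, "az": 0},
    {"x": 3.2, "y": 0, "z": 1.8, "ax": 0, "ay": 0, "az": 0},
    {"x": 3.2, "y": 0, "z": 1.8, "ax": 0, "ay": 0, "az": 0},
  ],
)

```text
time: 29.28
tool_pos: [0.4723, 0.0871, 0.0897]
ee_rot: [[-0.282, -0.822, 0.495], [-0.414, 0.569, 0.711], [-0.866, -0.004, -0.501]]
wrist_force: [-0.3, 0.1, -0.2]
finger_gap: 0.823
```

```bash
python3 - <<'E'
from h import *
o=log();jarplan([.504,.1345],55,-30,0,.044)
E
```

```text
t 29.28 p [0.4723 0.0871 0.0897] F [-0.3  0.1 -0.2] gap 70.3 q [-0.4   0.27 -0.47 -1.28 -1.08  0.61]
tgt [0.5133 0.1478 0.0346]
shift [0.44 0.04 3.64] turn [ 0.03 -0.01  0.07] rows>= 2.2
```

Call:
play_rows(
  steps=[
    {"x": 0.2, "y": 0, "z": 1, "ax": 0, "ay": 0, "az": 0},
    {"x": 0.3, "y": 0, "z": 2, "ax": 0, "ay": 0, "az": 0},
    {"x": 0.4, "y": 0, "z": 3, "ax": 0, "ay": 0, "az": 0},
    {"x": 0.42, "y": 0, "z": 3.64, "ax": 0, "ay": 0, "az": 0},
    {"x": 0.42, "y": 0, "z": 3.64, "ax": 0, "ay": 0, "az": 0},
    {"x": 0.42, "y": 0, "z": 3.64, "ax": 0, "ay": 0, "az": 0},
  ],
)

```text
time: 29.78
tool_pos: [0.5144, 0.1476, 0.0354]
ee_rot: [[-0.28, -0.823, 0.494], [-0.414, 0.568, 0.711], [-0.866, -0.006, -0.5]]
wrist_force: [0.2, -0.6, 0.6]
finger_gap: 0.823
```

```bash
python3 - <<'E'
from h import *
o=log();jarplan([.504,.1345],55,-30,0,.044); snap('wrist','w24')
E
```

```text
t 29.78 p [0.5144 0.1476 0.0354] F [ 0.2 -0.6  0.6] gap 70.3 q [-0.27  0.42 -0.45 -1.45 -0.96  0.76]
tgt [0.5133 0.1478 0.0346]
shift [ 0.03  0.04 -0.  ] turn [0.03 0.   0.1 ] rows>= 0.1
```

View pics/w24.png

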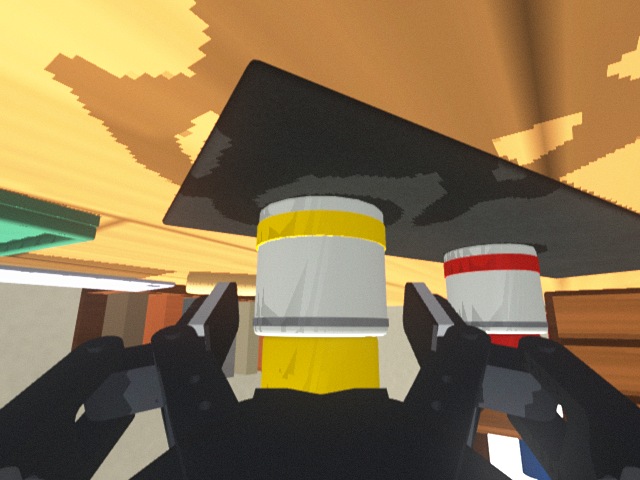

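Call:
play_rows(
  steps=[
    {"x": 0, "y": 0, "z": 0, "ax": 0, "ay": 0, "az": 0},
    {"x": 0, "y": 0, "z": 0, "ax": 0, "ay": 0, "az": 0},
    {"x": 0, "y": 0, "z": 0, "ax": 0, "ay": 0, "az": 0},
    {"x": 0, "y": 0, "z": 0, "ax": 0, "ay": 0, "az": 0},
    {"x": 0, "y": 0, "z": 0, "ax": 0, "ay": 0, "az": 0},
    {"x": 0, "y": 0, "z": 0, "ax": 0, "ay": 0, "az": 0},
    {"x": 0, "y": 0, "z": 0, "ax": 0, "ay": 0, "az": 0},
  ],
  jaw=0,
  grip_force=70,
)

```text
time: 30.42
tool_pos: [0.5142, 0.1467, 0.0353]
ee_rot: [[-0.281, -0.822, 0.496], [-0.413, 0.57, 0.711], [-0.867, -0.005, -0.499]]
wrist_force: [-2.1, -2.8, 7.2]
finger_gap: 0.584
```

```bash
python3 - <<'E'
from h import *
o=log();print(o["tool_pos"].tolist(),o["ee_rot"].round(4).tolist());np.savez("yg.npz",p=o["tool_pos"],R=o["ee_rot"])
plan(o["tool_pos"]+[0,0,.1],o["ee_rot"])
E
```

```text
t 30.42 p [0.5142 0.1467 0.0353] F [-2.1 -2.8  7.2] gap 49.9 q [-0.27  0.42 -0.45 -1.45 -0.97  0.76]
[0.5142188261967988, 0.14665492883459139, 0.03529570498409591] [[-0.2811, -0.8217, 0.4958], [-0.4125, 0.5699, 0.7107], [-0.8665, -0.0048, -0.4991]]
shift [-3.47 -0.02 -2.  ] turn [0. 0. 0.] rows>= 2.4
```

Call:
play_rows(
  steps=[
    {"x": -0.4, "y": 0, "z": -0.23, "ax": 0, "ay": 0, "az": 0},
    {"x": -1.2, "y": 0, "z": -0.7, "ax": 0, "ay": 0, "az": 0},
    {"x": -2.3, "y": 0, "z": -1.33, "ax": 0, "ay": 0, "az": 0},
    {"x": -3.46, "y": 0, "z": -2, "ax": 0, "ay": 0, "az": 0},
    {"x": -3.46, "y": 0, "z": -2, "ax": 0, "ay": 0, "az": 0},
    {"x": -3.46, "y": 0, "z": -2, "ax": 0, "ay": 0, "az": 0},
  ],
)

```text
time: 30.92
tool_pos: [0.5141, 0.1469, 0.1361]
ee_rot: [[-0.278, -0.822, 0.497], [-0.415, 0.57, 0.709], [-0.866, -0.009, -0.5]]
wrist_force: [0.1, 0.2, -2.4]
finger_gap: 0.589
```

```bash
python3 - <<'E'
from h import *
o=log();snap('wrist','w25'); R=tool(55,4,0); g=np.array([.46,.13,.28]); plan(g+R[:,2]*.0187,R)
from kin import path,FK
Rm=[R@Rot.from_euler('z',a,degrees=True).as_matrix() for a in (0,90,180)]
Q,b=path([(g+R[:,2]*.0187,r) for r in Rm],o["joint_positions"]);print(b,Q.min(0).round(2),Q.max(0).round(2))
E
```

```text
t 30.92 p [0.5141 0.1469 0.1361] F [ 0.1  0.2 -2.4] gap 50.3 q [-0.2   0.18 -0.4  -1.29 -0.97  0.39]
shift [-4.59  1.33 -3.84] turn [ 0.04 -6.81  0.07] rows>= 4.8
5.400021402257593e-10 [-0.56  0.18 -0.54 -1.65 -1.59 -2.34] [-0.2   0.26 -0.4  -1.29 -0.97  0.8 ]
```

View pics/w25.png

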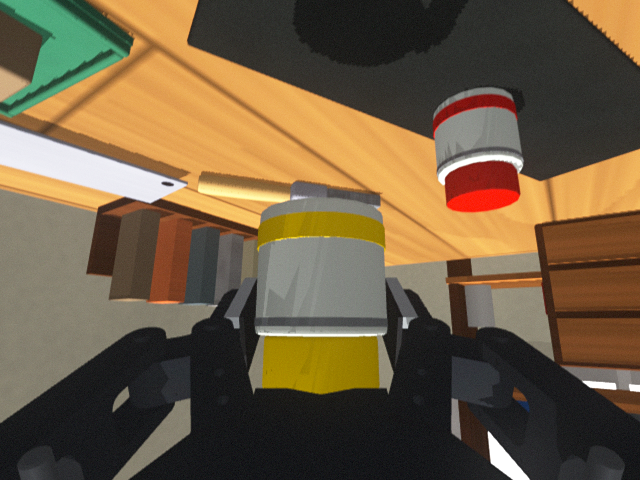

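Yellow is held and lifted. Same flip again.

Call:
play_rows(
  steps=[
    {"x": -0.7, "y": 0.2, "z": -0.6, "ax": 0, "ay": -1, "az": 0},
    {"x": -1.4, "y": 0.4, "z": -1.2, "ax": 0, "ay": -2, "az": 0},
    {"x": -2.2, "y": 0.6, "z": -1.8, "ax": 0, "ay": -3.2, "az": 0},
    {"x": -3, "y": 0.8, "z": -2.4, "ax": 0, "ay": -4.4, "az": 0},
    {"x": -3.8, "y": 1.1, "z": -3.1, "ax": 0, "ay": -5.6, "az": 0},
    {"x": -4.6, "y": 1.3, "z": -3.8, "ax": 0, "ay": -6.8, "az": 0},
    {"x": -4.6, "y": 1.3, "z": -3.8, "ax": 0, "ay": -6.8, "az": 0},
    {"x": -4.6, "y": 1.3, "z": -3.8, "ax": 0, "ay": -6.8, "az": 0},
    {"x": -4.6, "y": 1.3, "z": -3.8, "ax": 0, "ay": -6.8, "az": 0},
  ],
)

```text
time: 31.72
tool_pos: [0.4731, 0.1455, 0.279]
ee_rot: [[0.038, -0.821, 0.569], [0.052, 0.571, 0.82], [-0.998, -0.002, 0.065]]
wrist_force: [-0.3, -0.4, -2.1]
finger_gap: 0.582
```

Call:
play_rows(
  steps=[
    {"x": 0, "y": 0, "z": 0, "ax": 0, "ay": 0, "az": 1.2},
    {"x": 0, "y": 0, "z": 0, "ax": 0, "ay": 0, "az": 2.4},
    {"x": 0, "y": 0, "z": 0, "ax": 0, "ay": 0, "az": 3.6},
    {"x": 0, "y": 0, "z": 0, "ax": 0, "ay": 0, "az": 4.8},
    {"x": 0, "y": 0, "z": 0, "ax": 0, "ay": 0, "az": 6},
    {"x": 0, "y": 0, "z": 0, "ax": 0, "ay": 0, "az": 7.2},
    {"x": 0, "y": 0, "z": 0, "ax": 0, "ay": 0, "az": 8.4},
    {"x": 0, "y": 0, "z": 0, "ax": 0, "ay": 0, "az": 9.6},
    {"x": 0, "y": 0, "z": 0, "ax": 0, "ay": 0, "az": 10.8},
    {"x": 0, "y": 0, "z": 0, "ax": 0, "ay": 0, "az": 12},
  ],
)

```text
time: 32.55
tool_pos: [0.4728, 0.1464, 0.2799]
ee_rot: [[-0.694, -0.443, 0.567], [0.52, 0.237, 0.821], [-0.498, 0.865, 0.065]]
wrist_force: [-0.4, 0.1, -1.6]
finger_gap: 0.588
```

Call:
play_rows(
  steps=[
    {"x": 0, "y": 0, "z": 0, "ax": 0, "ay": 0, "az": 1.2},
    {"x": 0, "y": 0, "z": 0, "ax": 0, "ay": 0, "az": 2.4},
    {"x": 0, "y": 0, "z": 0, "ax": 0, "ay": 0, "az": 3.6},
    {"x": 0, "y": 0, "z": 0, "ax": 0, "ay": 0, "az": 4.8},
    {"x": 0, "y": 0, "z": 0, "ax": 0, "ay": 0, "az": 6},
    {"x": 0, "y": 0, "z": 0, "ax": 0, "ay": 0, "az": 7.2},
    {"x": 0, "y": 0, "z": 0, "ax": 0, "ay": 0, "az": 8.4},
    {"x": 0, "y": 0, "z": 0, "ax": 0, "ay": 0, "az": 9.6},
    {"x": 0, "y": 0, "z": 0, "ax": 0, "ay": 0, "az": 10.8},
    {"x": 0, "y": 0, "z": 0, "ax": 0, "ay": 0, "az": 12},
  ],
)

```text
time: 33.38
tool_pos: [0.4728, 0.1464, 0.2799]
ee_rot: [[-0.731, 0.38, 0.567], [0.465, -0.331, 0.821], [0.5, 0.864, 0.065]]
wrist_force: [0.1, -0.1, -2.1]
finger_gap: 0.582
```

Call:
play_rows(
  steps=[
    {"x": 0, "y": 0, "z": 0, "ax": 0, "ay": 0, "az": 1.2},
    {"x": 0, "y": 0, "z": 0, "ax": 0, "ay": 0, "az": 2.4},
    {"x": 0, "y": 0, "z": 0, "ax": 0, "ay": 0, "az": 3.6},
    {"x": 0, "y": 0, "z": 0, "ax": 0, "ay": 0, "az": 4.8},
    {"x": 0, "y": 0, "z": 0, "ax": 0, "ay": 0, "az": 6},
    {"x": 0, "y": 0, "z": 0, "ax": 0, "ay": 0, "az": 7.2},
    {"x": 0, "y": 0, "z": 0, "ax": 0, "ay": 0, "az": 8.4},
    {"x": 0, "y": 0, "z": 0, "ax": 0, "ay": 0, "az": 9.6},
    {"x": 0, "y": 0, "z": 0, "ax": 0, "ay": 0, "az": 10.8},
    {"x": 0, "y": 0, "z": 0, "ax": 0, "ay": 0, "az": 12},
  ],
)

```text
time: 34.22
tool_pos: [0.4728, 0.1464, 0.2799]
ee_rot: [[-0.036, 0.823, 0.567], [-0.054, -0.569, 0.821], [0.998, -0.001, 0.066]]
wrist_force: [0.4, 0.1, -2.5]
finger_gap: 0.587
```

```bash
python3 - <<'E'
from h import *
o=log(); g=np.load("yg.npz")
print("tilt",np.degrees(np.arccos((o["ee_rot"]@g["R"].T)[2,2])))
p,d,W=snap('scene');crop(p,250,80,480,260,3,'s26')
E
```

```text
t 34.22 p [0.4728 0.1464 0.2799] F [ 0.4  0.1 -2.5] gap 50.1 q [-0.55  0.27 -0.53 -1.65 -1.58 -2.34]
tilt 153.81175392252064
```

View pics/s26.png

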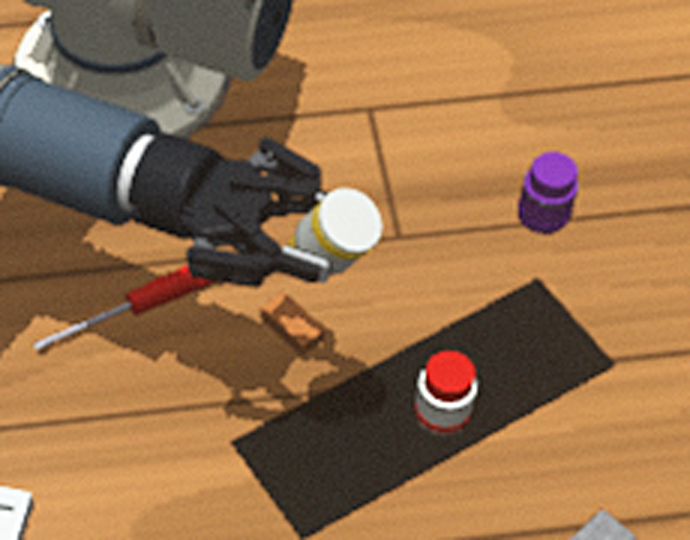

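Hold, then roll back.

Call:
play_rows(
  steps=[
    {"x": 0, "y": 0, "z": 0, "ax": 0, "ay": 0, "az": 0},
    {"x": 0, "y": 0, "z": 0, "ax": 0, "ay": 0, "az": 0},
    {"x": 0, "y": 0, "z": 0, "ax": 0, "ay": 0, "az": 0},
    {"x": 0, "y": 0, "z": 0, "ax": 0, "ay": 0, "az": 0},
    {"x": 0, "y": 0, "z": 0, "ax": 0, "ay": 0, "az": 0},
    {"x": 0, "y": 0, "z": 0, "ax": 0, "ay": 0, "az": 0},
    {"x": 0, "y": 0, "z": 0, "ax": 0, "ay": 0, "az": 0},
    {"x": 0, "y": 0, "z": 0, "ax": 0, "ay": 0, "az": 0},
    {"x": 0, "y": 0, "z": 0, "ax": 0, "ay": 0, "az": 0},
    {"x": 0, "y": 0, "z": 0, "ax": 0, "ay": 0, "az": 0},
  ],
)

```text
time: 35.1
tool_pos: [0.4726, 0.1458, 0.2804]
ee_rot: [[-0.041, 0.822, 0.568], [-0.055, -0.57, 0.82], [0.998, 0.003, 0.068]]
wrist_force: [-0.3, 0.4, -2.1]
finger_gap: 0.585
```

Call:
play_rows(
  steps=[
    {"x": 0, "y": 0, "z": 0, "ax": 0, "ay": 0, "az": 0},
    {"x": 0, "y": 0, "z": 0, "ax": 0, "ay": 0, "az": 0},
    {"x": 0, "y": 0, "z": 0, "ax": 0, "ay": 0, "az": 0},
    {"x": 0, "y": 0, "z": 0, "ax": 0, "ay": 0, "az": 0},
    {"x": 0, "y": 0, "z": 0, "ax": 0, "ay": 0, "az": 0},
    {"x": 0, "y": 0, "z": 0, "ax": 0, "ay": 0, "az": 0},
    {"x": 0, "y": 0, "z": 0, "ax": 0, "ay": 0, "az": 0},
    {"x": 0, "y": 0, "z": 0, "ax": 0, "ay": 0, "az": 0},
    {"x": 0, "y": 0, "z": 0, "ax": 0, "ay": 0, "az": 0},
    {"x": 0, "y": 0, "z": 0, "ax": 0, "ay": 0, "az": 0},
  ],
)

```text
time: 35.93
tool_pos: [0.4726, 0.1458, 0.2804]
ee_rot: [[-0.041, 0.822, 0.568], [-0.055, -0.57, 0.82], [0.998, 0.003, 0.068]]
wrist_force: [-0.3, -0.4, -1.4]
finger_gap: 0.585
```

Call:
play_rows(
  steps=[
    {"x": 0, "y": 0, "z": 0, "ax": 0, "ay": 0, "az": 0},
    {"x": 0, "y": 0, "z": 0, "ax": 0, "ay": 0, "az": 0},
    {"x": 0, "y": 0, "z": 0, "ax": 0, "ay": 0, "az": 0},
    {"x": 0, "y": 0, "z": 0, "ax": 0, "ay": 0, "az": 0},
    {"x": 0, "y": 0, "z": 0, "ax": 0, "ay": 0, "az": 0},
    {"x": 0, "y": 0, "z": 0, "ax": 0, "ay": 0, "az": 0},
    {"x": 0, "y": 0, "z": 0, "ax": 0, "ay": 0, "az": 0},
    {"x": 0, "y": 0, "z": 0, "ax": 0, "ay": 0, "az": 0},
    {"x": 0, "y": 0, "z": 0, "ax": 0, "ay": 0, "az": 0},
    {"x": 0, "y": 0, "z": 0, "ax": 0, "ay": 0, "az": 0},
  ],
)

```text
time: 36.77
tool_pos: [0.4726, 0.1459, 0.2804]
ee_rot: [[-0.041, 0.822, 0.568], [-0.055, -0.57, 0.82], [0.998, 0.003, 0.068]]
wrist_force: [-0.2, -0.2, -2.1]
finger_gap: 0.586
```

Call:
play_rows(
  steps=[
    {"x": 0, "y": 0, "z": 0, "ax": 0, "ay": 0, "az": -1.2},
    {"x": 0, "y": 0, "z": 0, "ax": 0, "ay": 0, "az": -2.4},
    {"x": 0, "y": 0, "z": 0, "ax": 0, "ay": 0, "az": -3.6},
    {"x": 0, "y": 0, "z": 0, "ax": 0, "ay": 0, "az": -4.8},
    {"x": 0, "y": 0, "z": 0, "ax": 0, "ay": 0, "az": -6},
    {"x": 0, "y": 0, "z": 0, "ax": 0, "ay": 0, "az": -7.2},
    {"x": 0, "y": 0, "z": 0, "ax": 0, "ay": 0, "az": -8.4},
    {"x": 0, "y": 0, "z": 0, "ax": 0, "ay": 0, "az": -9.6},
    {"x": 0, "y": 0, "z": 0, "ax": 0, "ay": 0, "az": -10.8},
    {"x": 0, "y": 0, "z": 0, "ax": 0, "ay": 0, "az": -12},
  ],
)

```text
time: 37.6
tool_pos: [0.4726, 0.1459, 0.2804]
ee_rot: [[-0.734, 0.371, 0.568], [0.468, -0.33, 0.82], [0.492, 0.868, 0.068]]
wrist_force: [0.5, -0.1, -1.0]
finger_gap: 0.581
```

Call:
play_rows(
  steps=[
    {"x": 0, "y": 0, "z": 0, "ax": 0, "ay": 0, "az": -1.2},
    {"x": 0, "y": 0, "z": 0, "ax": 0, "ay": 0, "az": -2.4},
    {"x": 0, "y": 0, "z": 0, "ax": 0, "ay": 0, "az": -3.6},
    {"x": 0, "y": 0, "z": 0, "ax": 0, "ay": 0, "az": -4.8},
    {"x": 0, "y": 0, "z": 0, "ax": 0, "ay": 0, "az": -6},
    {"x": 0, "y": 0, "z": 0, "ax": 0, "ay": 0, "az": -7.2},
    {"x": 0, "y": 0, "z": 0, "ax": 0, "ay": 0, "az": -8.4},
    {"x": 0, "y": 0, "z": 0, "ax": 0, "ay": 0, "az": -9.6},
    {"x": 0, "y": 0, "z": 0, "ax": 0, "ay": 0, "az": -10.8},
    {"x": 0, "y": 0, "z": 0, "ax": 0, "ay": 0, "az": -12},
  ],
)

```text
time: 38.43
tool_pos: [0.4726, 0.1459, 0.2804]
ee_rot: [[-0.689, -0.45, 0.568], [0.52, 0.24, 0.82], [-0.506, 0.86, 0.068]]
wrist_force: [-0.2, -0.7, -2.2]
finger_gap: 0.585
```

Call:
play_rows(
  steps=[
    {"x": 0, "y": 0, "z": 0, "ax": 0, "ay": 0, "az": -1.2},
    {"x": 0, "y": 0, "z": 0, "ax": 0, "ay": 0, "az": -2.4},
    {"x": 0, "y": 0, "z": 0, "ax": 0, "ay": 0, "az": -3.6},
    {"x": 0, "y": 0, "z": 0, "ax": 0, "ay": 0, "az": -4.8},
    {"x": 0, "y": 0, "z": 0, "ax": 0, "ay": 0, "az": -6},
    {"x": 0, "y": 0, "z": 0, "ax": 0, "ay": 0, "az": -7.2},
    {"x": 0, "y": 0, "z": 0, "ax": 0, "ay": 0, "az": -8.4},
    {"x": 0, "y": 0, "z": 0, "ax": 0, "ay": 0, "az": -9.6},
    {"x": 0, "y": 0, "z": 0, "ax": 0, "ay": 0, "az": -10.8},
    {"x": 0, "y": 0, "z": 0, "ax": 0, "ay": 0, "az": -12},
  ],
)

```text
time: 39.27
tool_pos: [0.4726, 0.1459, 0.2804]
ee_rot: [[0.046, -0.822, 0.568], [0.052, 0.57, 0.82], [-0.998, -0.008, 0.068]]
wrist_force: [-0.1, -0.1, -1.9]
finger_gap: 0.589
```

```bash
python3 - <<'E'
from h import *
o=log(); g=np.load("yg.npz"); plan(g["p"]+[0,0,.1],g["R"]); snap('scene','s27'); snap('wrist','w27')
E
```

```text
t 39.27 p [0.4726 0.1459 0.2804] F [-0.1 -0.1 -1.9] gap 50.3 q [-0.56  0.27 -0.53 -1.65 -1.59  0.81]
shift [ 5.87 -1.3   0.58] turn [-0.01  6.77  0.03] rows>= 4.7
```

View pics/s27.png

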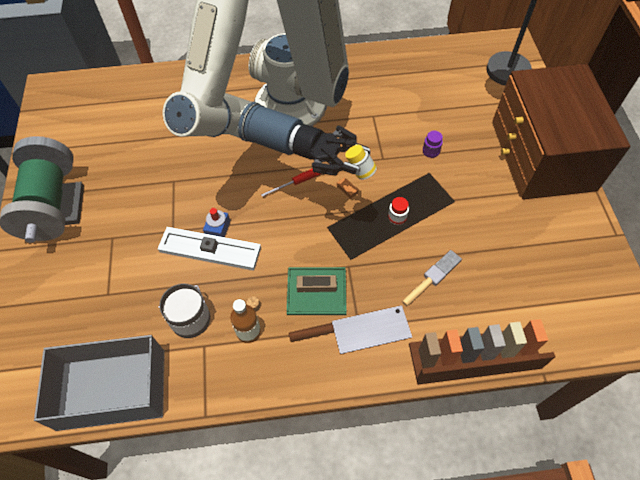

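Call:
play_rows(
  steps=[
    {"x": 1, "y": -0.2, "z": 0.1, "ax": 0, "ay": 1.1, "az": 0},
    {"x": 2, "y": -0.4, "z": 0.2, "ax": 0, "ay": 2.2, "az": 0},
    {"x": 3, "y": -0.7, "z": 0.3, "ax": 0, "ay": 3.3, "az": 0},
    {"x": 4, "y": -0.9, "z": 0.4, "ax": 0, "ay": 4.5, "az": 0},
    {"x": 5, "y": -1.1, "z": 0.5, "ax": 0, "ay": 5.7, "az": 0},
    {"x": 5.9, "y": -1.3, "z": 0.6, "ax": 0, "ay": 6.8, "az": 0},
    {"x": 5.9, "y": -1.3, "z": 0.6, "ax": 0, "ay": 6.8, "az": 0},
    {"x": 5.9, "y": -1.3, "z": 0.6, "ax": 0, "ay": 6.8, "az": 0},
    {"x": 5.9, "y": -1.3, "z": 0.6, "ax": 0, "ay": 6.8, "az": 0},
  ],
)

```text
time: 40.12
tool_pos: [0.513, 0.1482, 0.1343]
ee_rot: [[-0.285, -0.822, 0.493], [-0.411, 0.57, 0.712], [-0.866, 0.0, -0.5]]
wrist_force: [-0.0, -0.5, -2.7]
finger_gap: 0.586
```

```bash
python3 - <<'E'
from h import *
o=log(); g=np.load("yg.npz"); plan(g["p"]+[0,0,.002],g["R"])
E
```

```text
t 40.12 p [0.513  0.1482 0.1343] F [-0.  -0.5 -2.7] gap 50.1 q [-0.2   0.19 -0.4  -1.29 -0.97  0.38]
shift [ 3.37 -0.08  1.92] turn [ 0.03 -0.01 -0.05] rows>= 2.3
```

Call:
play_rows(
  steps=[
    {"x": 1, "y": 0, "z": 0.57, "ax": 0, "ay": 0, "az": 0},
    {"x": 2, "y": 0, "z": 1.14, "ax": 0, "ay": 0, "az": 0},
    {"x": 2.8, "y": 0, "z": 1.6, "ax": 0, "ay": 0, "az": 0},
    {"x": 3.2, "y": 0, "z": 1.82, "ax": 0, "ay": 0, "az": 0},
    {"x": 3.37, "y": 0, "z": 1.92, "ax": 0, "ay": 0, "az": 0},
    {"x": 3.37, "y": 0, "z": 1.92, "ax": 0, "ay": 0, "az": 0},
    {"x": 3.37, "y": 0, "z": 1.92, "ax": 0, "ay": 0, "az": 0},
  ],
)

```text
time: 40.7
tool_pos: [0.5141, 0.146, 0.0377]
ee_rot: [[-0.285, -0.82, 0.496], [-0.412, 0.572, 0.71], [-0.866, -0.002, -0.501]]
wrist_force: [0.5, 0.6, -1.2]
finger_gap: 0.586
```

```bash
python3 - <<'E'
from h import *
o=log(); g=np.load("yg.npz"); plan(g["p"],g["R"]); snap('wrist','w28')
E
```

```text
t 40.7 p [0.5141 0.146  0.0377] F [ 0.5  0.6 -1.2] gap 50.1 q [-0.27  0.42 -0.45 -1.45 -0.96  0.74]
shift [0.07 0.01 0.07] turn [-0.01 -0.02 -0.04] rows>= 0.1
```

View pics/w28.png

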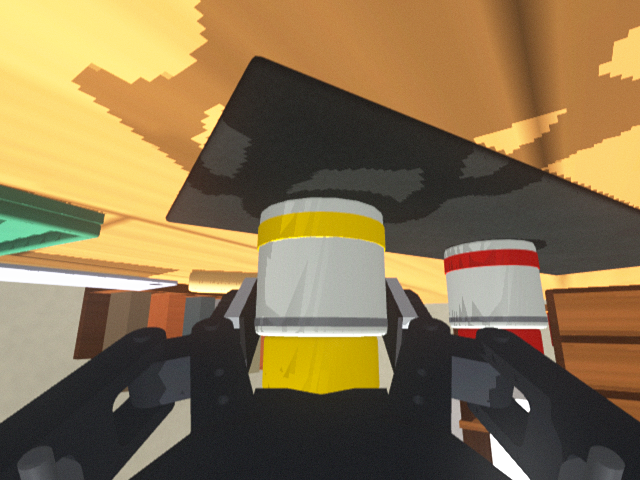

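Call:
play_rows(
  steps=[
    {"x": 0.05, "y": 0, "z": 0.03, "ax": 0, "ay": 0, "az": 0},
    {"x": 0.1, "y": 0, "z": 0.06, "ax": 0, "ay": 0, "az": 0},
    {"x": 0.1, "y": 0, "z": 0.06, "ax": 0, "ay": 0, "az": 0},
    {"x": 0.1, "y": 0, "z": 0.06, "ax": 0, "ay": 0, "az": 0},
  ],
)

```text
time: 41.08
tool_pos: [0.5143, 0.147, 0.0353]
ee_rot: [[-0.282, -0.822, 0.495], [-0.413, 0.57, 0.71], [-0.866, -0.004, -0.5]]
wrist_force: [-0.4, -1.8, 3.3]
finger_gap: 0.586
```

Call:
play_rows(
  steps=[
    {"x": 0, "y": 0, "z": 0, "ax": 0, "ay": 0, "az": 0},
    {"x": 0, "y": 0, "z": 0, "ax": 0, "ay": 0, "az": 0},
    {"x": 0, "y": 0, "z": 0, "ax": 0, "ay": 0, "az": 0},
    {"x": 0, "y": 0, "z": 0, "ax": 0, "ay": 0, "az": 0},
    {"x": 0, "y": 0, "z": 0, "ax": 0, "ay": 0, "az": 0},
    {"x": 0, "y": 0, "z": 0, "ax": 0, "ay": 0, "az": 0},
  ],
  jaw=70,
)

```text
time: 41.58
tool_pos: [0.5137, 0.1471, 0.0345]
ee_rot: [[-0.284, -0.822, 0.494], [-0.413, 0.57, 0.71], [-0.865, -0.003, -0.501]]
wrist_force: [0.5, 0.3, 0.2]
finger_gap: 0.823
```

Call:
play_rows(
  steps=[
    {"x": 0, "y": 0, "z": -1, "ax": 0, "ay": 0, "az": 0},
    {"x": -0.1, "y": 0, "z": -2, "ax": 0, "ay": 0, "az": 0},
    {"x": -0.3, "y": 0, "z": -3.2, "ax": 0, "ay": 0, "az": 0},
    {"x": -0.6, "y": 0, "z": -4.2, "ax": 0, "ay": 0, "az": 0},
    {"x": -1.5, "y": 0, "z": -4.8, "ax": 0, "ay": 0, "az": 0},
    {"x": -3, "y": 0, "z": -5, "ax": 0, "ay": 0, "az": 0},
    {"x": -5, "y": 0, "z": -5, "ax": 0, "ay": 0, "az": 0},
    {"x": -5, "y": 0, "z": -5, "ax": 0, "ay": 0, "az": 0},
    {"x": -5, "y": 0, "z": -5, "ax": 0, "ay": 0, "az": 0},
    {"x": -5, "y": 0, "z": -5, "ax": 0, "ay": 0, "az": 0},
  ],
)

```text
time: 42.42
tool_pos: [0.4869, 0.1103, 0.2054]
ee_rot: [[-0.282, -0.822, 0.494], [-0.414, 0.569, 0.711], [-0.865, -0.004, -0.501]]
wrist_force: [0.1, -0.6, -0.5]
finger_gap: 0.815
```

```bash
python3 - <<'E'
from h import *
o=log(); p,d,W=snap('scene','s29'); p,d,W=snap('top','t29'); snap('wrist','w29')
E
```

```text
t 42.42 p [0.4869 0.1103 0.2054] F [ 0.1 -0.6 -0.5] gap 69.6 q [-0.26  0.03 -0.35 -1.16 -1.09  0.2 ]
```

View pics/s29.png

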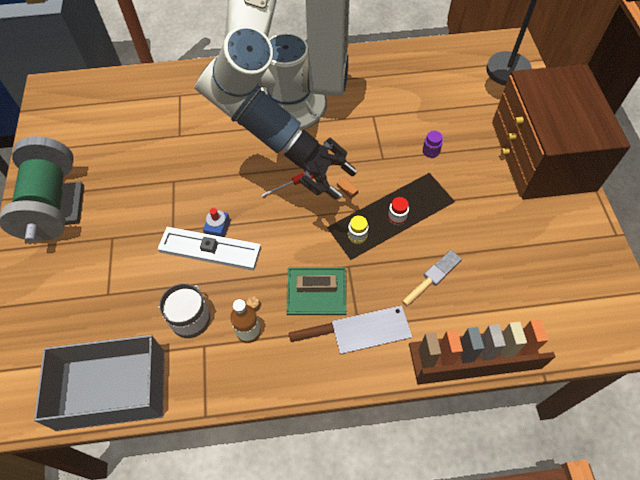

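View pics/t29.png

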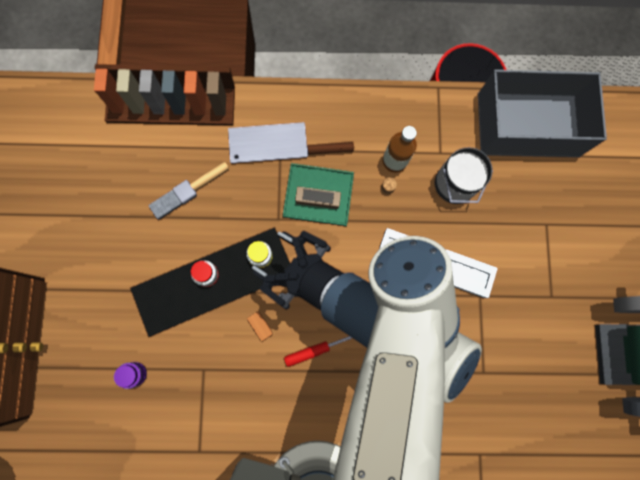

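View pics/w29.png

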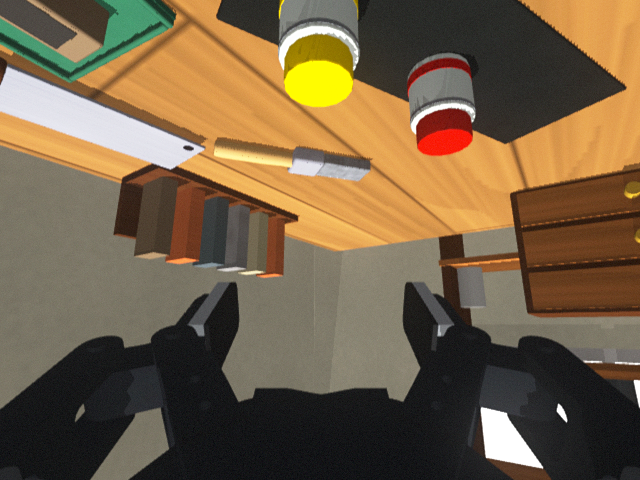

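Both jars stand upright on the mat. I'll back off, then do a last check of the jars, pin and stone.

Call:
play_rows(
  steps=[
    {"x": -1, "y": 0, "z": -1, "ax": 0, "ay": 0, "az": 0},
    {"x": -2, "y": 0, "z": -2, "ax": 0, "ay": 0, "az": 0},
    {"x": -3, "y": 0, "z": -3, "ax": 0, "ay": 0, "az": 0},
    {"x": -3, "y": 0, "z": -3, "ax": 0, "ay": 0, "az": 0},
    {"x": -3, "y": 0, "z": -3, "ax": 0, "ay": 0, "az": 0},
    {"x": -3, "y": 0, "z": -3, "ax": 0, "ay": 0, "az": 0},
    {"x": -3, "y": 0, "z": -3, "ax": 0, "ay": 0, "az": 0},
    {"x": -3, "y": 0, "z": -3, "ax": 0, "ay": 0, "az": 0},
  ],
)

```text
time: 43.23
tool_pos: [0.4713, 0.0877, 0.3059]
ee_rot: [[-0.287, -0.822, 0.493], [-0.412, 0.57, 0.711], [-0.865, 0.001, -0.502]]
wrist_force: [0.6, 0.3, 0.5]
finger_gap: 0.818
```

```bash
python3 - <<'E'
from h import *
o=log(); p,d,W=snap('scene'); a=p[195:280,150:270]; b=p[165:265,320:460]
crop(p,150,165,460,315,2.5,'s30')
hsv=cv2.cvtColor(p,cv2.COLOR_RGB2HSV)
print(W[206,399].round(4),W[224,358].round(4))
E
```

```text
t 43.23 p [0.4713 0.0877 0.3059] F [0.6 0.3 0.5] gap 69.8 q [-0.3  -0.1  -0.22 -1.05 -1.25 -0.06]
[0.4718 0.246  0.0774] [0.5094 0.1313 0.0724]
```

View pics/s30.png

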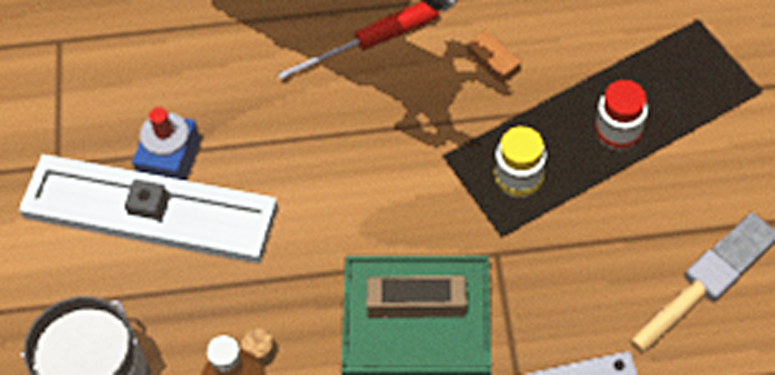

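The pin is upright in the notch, the stone is flat in the tray, both jars stand upright on the mat, and nothing else has moved. Handing in.

```bash
python3 -c "
from cell import ctrl
print(ctrl.sign_off())"
```

```text
the job is handed in; nothing more can be done
None
```

The job is done and handed in at about 43 s of the 210 s allowed; the sign-off reported no verdict.

- **Pin:** I drew it out of the bore and hung it in the blue notch. The last picture shows it upright with its flange on the block.
- **Stone:** Only the brown-grey stone was present. It lies flat, right way up, in the green tray.
- **Jars:** There was no blue jar. I flipped red, then yellow, to about 153° of tilt, past the required 140° but not fully inverted. That angle comes from the arm pose, assuming the jar did not slip, and the pictures showed no slip. Each was held there for more than 2 s, then stood back upright on the mat where it had been.

In the last scene picture (not numerically measured) the cleaver, tin and oil bottle look unmoved. I saw no jar knocked aside. The gripper was open and clear of everything. No check failed or disagreed; the only hitch was my first move call, which was refused for its format before anything moved.

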